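# Load the chip-carrier fixture and lock its slide bolt

### The job

Open the fixture's slide bolt: lift its handle out of its notch, slide the bolt over and drop the handle into the other notch. Then put every copper chip carrier that lies on the bench into a bay of the fixture, one to a bay, lying flat and pushed fully home against both the back fence and the side rib of its bay. With all of them home, lift the handle again, slide the bolt back so that its toes hold the carriers down, and drop the handle into its first notch; leave the lens post, the objective and the screwdriver where they are.

Things in the scene. Friction and masses are not known exactly. Their poses are not given: they have to be found in the camera images.
- fixture: Fixed registration fixture, z up. Black base plate, x -76 to 72, y -118 to 118, 8 mm thick; origin on the table under its middle. Back fence along the +x edge: working face at x 60, top at z 18. Three ribs divide it into three bays. Along the -x side runs the bolt rod, parallel to y: axis at x -44, z 22, 12 mm thick, y -100 to 165 when shut. All in mm in this frame, as elsewhere below.
- corner_a (a point): Corner where back fence, rib and base plate's top meet, bay with the largest y: at (60, 104, 8) in the fixture's frame, same axes. The bay lies on the -y side of its rib and is 66 mm wide; the rib is 10 mm wide, x -15 to 60, top at z 18. A carrier that is home touches fence and rib: its origin is (-45, -23, 0) mm from this corner, long axis along x, either way round.
- corner_b (a point): The same corner of the middle bay, at (60, 28, 8) mm in the fixture's frame.
- corner_c (a point): The same corner of the bay with the smallest y, at (60, -48, 8) mm in the fixture's frame.
- bolt (a joint): Slide of the bolt, m: 0 shut (the start), 0.048 open, moved to the fixture's -y; hard stops 0.5 mm beyond both. 1 to 3 N of friction. It slides only while the handle is lifted out of its notch.
- toe_b (a point): Underside of the tip of the middle keeper toe; the bolt carries three, 76 mm apart in y. At (-22, 10, 23) shut, (-22, -38, 23) open, fixture's frame. A toe is 14 mm wide in y, 10 mm thick, runs from x -50 to -22 and so overhangs a seated carrier's front 8 mm by 3 mm above its plate; open, it is clear of the bays. A foot under it (x -50 to -36, down to z 9) is blocked by a carrier sticking out.
- handle (a joint): Turn of the handle about the rod, rad: 0 down in a notch, level, pointing to the fixture's -x; grows as it is lifted, up to 1.3. Above about 0.85 it clears the notched plate. Let go, it falls by its own weight (70 g): into a notch if within 3 mm of its middle, else onto the plate's edge.
- knob (a point): Centre of the black ball knob, 24 mm thick, 52 mm from the rod's axis on a 9 mm round stem. Handle down: at (-96, 24, 22) shut, (-96, -24, 22) open, fixture's frame; y axis along the rod. It swings up in an arc about the rod.
- notch_shut (a point): Middle of the shut notch, at its top edge, (-69, 24, 36) in the fixture's frame. Steel plate 7 mm thick in x, y -47 to 47, top at z 36, with two notches each 15 mm wide in y, open at the top.
- notch_open (a point): The same point of the open notch, (-69, -24, 36) in the fixture's frame.
- carrier_1: Chip carrier: copper plate 90 (x) x 46 (y) x 12 mm with an upright aluminium block 30 (x) x 20 (y) mm on its middle, from 12 to 48 mm above the underside, to lift it by; the same both ways round; about 0.45 kg. Origin at the centre of the underside, z up. Two or three carriers are present.
- carrier_2: A second chip carrier, the same.
- carrier_3: A third chip carrier, the same.
- lens_post: Bystander: lens on a post, black foot 60 x 50 mm, 120 mm tall; origin under the foot.
- objective: Bystander: brass microscope objective standing upright, 48 mm in diameter, 70 mm tall; origin under its middle.
- driver: Bystander: screwdriver lying on the table, about 200 mm long; origin under its middle.
There are look-alikes about, which are no part of the job. Leave any blue, green or turquoise look-alike of the carrier_2 alone.

How it is judged (in metres and radians):
On the way, in this order (a step that is already met when the one before it is completed fails the run):
1. the bolt is slid open and its handle lies down in the open notch (value of joint bolt above 0.043 m and value of joint handle below 0.12 rad), for 0.2 s.
2. with the bolt still open, every carrier present is home in a bay (all of step 1 and ((x of carrier_1 in the frame of corner_a between -0.0475 and -0.043 m and y of carrier_1 in the frame of corner_a between -0.0255 and -0.021 m) or (x of carrier_1 in the frame of corner_b between -0.0475 and -0.043 m and y of carrier_1 in the frame of corner_b between -0.0255 and -0.021 m) or (x of carrier_1 in the frame of corner_c between -0.0475 and -0.043 m and y of carrier_1 in the frame of corner_c between -0.0255 and -0.021 m)) and z of carrier_1 in the frame of fixture between 0.005 and 0.011 m and angle between the x axis of each of carrier_1, carrier_2, carrier_3 and the x axis of fixture, either way round below 0.04 rad and angle between each of carrier_1, carrier_2, carrier_3's own z axis and vertical below 0.05 rad and ((x of carrier_2 in the frame of corner_a between -0.0475 and -0.043 m and y of carrier_2 in the frame of corner_a between -0.0255 and -0.021 m) or (x of carrier_2 in the frame of corner_b between -0.0475 and -0.043 m and y of carrier_2 in the frame of corner_b between -0.0255 and -0.021 m) or (x of carrier_2 in the frame of corner_c between -0.0475 and -0.043 m and y of carrier_2 in the frame of corner_c between -0.0255 and -0.021 m)) and z of carrier_2 in the frame of fixture between 0.005 and 0.011 m and ((x of carrier_3 in the frame of corner_a between -0.0475 and -0.043 m and y of carrier_3 in the frame of corner_a between -0.0255 and -0.021 m) or (x of carrier_3 in the frame of corner_b between -0.0475 and -0.043 m and y of carrier_3 in the frame of corner_b between -0.0255 and -0.021 m) or (x of carrier_3 in the frame of corner_c between -0.0475 and -0.043 m and y of carrier_3 in the frame of corner_c between -0.0255 and -0.021 m)) and z of carrier_3 in the frame of fixture between 0.005 and 0.011 m), for 0.2 s.
3. the bolt is slid shut and its handle lies down in the shut notch (value of joint bolt below 0.005 m and value of joint handle below 0.12 rad), for 0.2 s.
At the end, for the whole second after the job is handed in: Every carrier present lies flat in a bay of its own, within 2.5 mm of both the back fence and the side rib, square to within 0.04 rad and at rest; the bolt is within 5 mm of shut and its handle is down in the shut notch (below 0.12 rad) (all of step 3 and ((x of carrier_1 in the frame of corner_a between -0.0475 and -0.043 m and y of carrier_1 in the frame of corner_a between -0.0255 and -0.021 m) or (x of carrier_1 in the frame of corner_b between -0.0475 and -0.043 m and y of carrier_1 in the frame of corner_b between -0.0255 and -0.021 m) or (x of carrier_1 in the frame of corner_c between -0.0475 and -0.043 m and y of carrier_1 in the frame of corner_c between -0.0255 and -0.021 m)) and z of carrier_1 in the frame of fixture between 0.005 and 0.011 m and angle between the x axis of each of carrier_1, carrier_2, carrier_3 and the x axis of fixture, either way round below 0.04 rad and angle between each of carrier_1, carrier_2, carrier_3's own z axis and vertical below 0.05 rad and ((x of carrier_2 in the frame of corner_a between -0.0475 and -0.043 m and y of carrier_2 in the frame of corner_a between -0.0255 and -0.021 m) or (x of carrier_2 in the frame of corner_b between -0.0475 and -0.043 m and y of carrier_2 in the frame of corner_b between -0.0255 and -0.021 m) or (x of carrier_2 in the frame of corner_c between -0.0475 and -0.043 m and y of carrier_2 in the frame of corner_c between -0.0255 and -0.021 m)) and z of carrier_2 in the frame of fixture between 0.005 and 0.011 m and ((x of carrier_3 in the frame of corner_a between -0.0475 and -0.043 m and y of carrier_3 in the frame of corner_a between -0.0255 and -0.021 m) or (x of carrier_3 in the frame of corner_b between -0.0475 and -0.043 m and y of carrier_3 in the frame of corner_b between -0.0255 and -0.021 m) or (x of carrier_3 in the frame of corner_c between -0.0475 and -0.043 m and y of carrier_3 in the frame of corner_c between -0.0255 and -0.021 m)) and z of carrier_3 in the frame of fixture between 0.005 and 0.011 m and linear speed of each of carrier_1, carrier_2, carrier_3 below 0.01 m/s); the robot touches nothing.
It fails at once if a bystander (lens post, objective or screwdriver) is moved more than 20 mm (distance of any of lens_post, objective, driver from where it was at the start of the episode above 0.02 m).
Of carrier_1, carrier_2, carrier_3 only 2 to 3 are there at a start; the rules pass over those that are not, and their reading is None.
At some moment in a run one of carrier_1, carrier_2, carrier_3 may be knocked a few centimetres aside while the robot is not near it.
Once in a run the grip may slacken for a moment while it holds something.
It also fails if it takes over 210 s, if anything falls off the work surface, if the arm or the gripper's body presses on something with over 40 N, if the wrist force passes 120 N, or if a joint passes its speed limit or range.

### The arm

A 6-joint arm with a two-finger parallel gripper is mounted at the origin on the work surface. World frame = base frame: x ahead of the robot, y to its left, z up, the work surface at z = 0. Lengths are in mm, angles in rad, forces in N, time in s.
With the tool pointing down it reaches from about 300 to 875 mm from the base axis. Payload 6.4 kg.
Tool frame: the origin (TCP) lies midway between the tips of the shut fingers; the grasp point (between the pads) lies 19 mm behind it; z points along the fingers, y is the direction in which the jaws open and shut (so a half turn about z gives the same grasp; the last joint's range is limited). The gripper opens to 88 mm and grips with 3 to 60 N. Pads are 18 mm wide; open, the fingers measure 123 mm over their backs; the gripper's body (75 mm by 187 mm) begins 45 mm behind the grasp point.
Start: joints at [-1.404, 0.181, 1.607, -0, 1.354, -0.206], TCP at [209.446, -535.512, 216.814] pointing down, gripper open.
Joint ranges: [-2.99, 2.99], [-0.89, 2.07], [0.3, 2.58], [-1.14, 4.28], [0, 2.63], [-3.12, 3.12]. Speed limits (rad/s): [2.57, 2.57, 3.01, 3.14, 3.14, 3.14].

### API

Orientations are given as a rotation vector (axis times angle).
In Python, from plant import manip gives the robot as it stands. The module is installed in compiled form; this text tells all that it offers.
- The arm moves only by the shell command python3 -m crank 'ROWS'. ROWS is text: rows parted by semicolons, each of 7 numbers parted by spaces: the opening, from 0 (shut) to 1 (fully open), then the shift along the tool's x, y, z in cm, then the turn, a rotation vector about the tool's x, y, z in degrees. In form: claw tx ty tz rx ry rz; .... A call has 1 to 12 rows; each row is the pose to reach, as a shift and turn from the pose measured when the call began, along the tool's axes at that moment; what a row does not reach only later rows make up. A row lasts 1/12 s, in which the tool goes at most 41.7 mm and 7.16 degrees, less where a joint would pass 70% of its speed; a pose out of reach is approached as far as the arm can. A call with a gripper value outside its range is refused whole. The fingers move at their own pace and stop on an object; the grip force is fixed at half the most. Time passes only in rows, so rows that repeat a pose let the fingers close. It gives the time, the measured TCP pose, the force and the opening at its end, in the units of the state.
- manip.get_state(): the state, without advancing time (a new reading comes with each control period).
- manip.grab_frame(name): name is "side" or "top" or "wrist"; returns a dict with "color" (384x512x3 uint8, red, green, blue), "range_z" (384x512 float32, mm along the optical axis (not along the pixel's ray), 0 where there is no reading), "fx", "fy", "cx", "cy" (pixels), "camera_from_world" (4x4, takes a point from world to camera coordinates); the wrist camera has in their place "tool_from_camera" (4x4, takes a point from camera to tool coordinates, whose origin is the TCP and whose axes are the flange's). Camera axes: x right, y down, z forward; pixel columns grow to the right and rows downward; lengths in mm; the calibration is good to about 2 mm. A picture is of the moment at which its call begins: read the wrist's pose just before it.
- manip.finish_job(): hands the job in, once; it reports no verdict.
The state is a dict: "t": time; "joint_positions": joint angles; "joint_velocities": joint speeds; "effort": joint torques, N m; "eef_pos": TCP position; "eef_rot": TCP orientation; "contact_force": force on the tool from outside, world axes, zero at the start; "moment": the same for the moment, N m; "width": opening from 0.0 (shut) to 1.0 (fully open).
Only numpy, scipy, OpenCV 4.12 (cv2) and the standard library are available. Lean on these libraries where they do the work, as an engineer would, in place of code of your own. Each camera call takes 0.05 s, during which the arm holds its last target.

## Working session

There is one attempt and no reset: what is moved stays moved. The work goes in short steps, Python scripts to look and compute and a shell command to move; the robot and the scene stay as the last step left them, time stands still between calls to the robot, and variables do not carry over. Pictures are saved under pics/ and viewed, and the job is handed in when it is done.

```bash
mkdir -p pics; cat > h.py <<'E'
from plant import manip
import numpy as np, cv2
from scipy.spatial.transform import Rotation as R
def st(): return manip.get_state()
def T():
    s=st(); M=np.eye(4); M[:3,:3]=R.from_rotvec(s["eef_rot"]).as_matrix(); M[:3,3]=s["eef_pos"]; return M
def grab(n):
    t=T(); f=manip.grab_frame(n)
    f["wc"]=(t@f["tool_from_camera"]) if n=="wrist" else np.linalg.inv(f["camera_from_world"])
    return f
def save(f,name,crop=None,scale=1):
    im=f["color"][:,:,::-1]
    if crop: x0,y0,x1,y1=crop; im=im[y0:y1,x0:x1]
    cv2.imwrite("pics/"+name,cv2.resize(im,None,fx=scale,fy=scale,interpolation=cv2.INTER_CUBIC))
def cloud(f):
    v,u=np.mgrid[0:384,0:512]; z=f["range_z"]
    P=np.stack([(u-f["cx"])/f["fx"]*z,(v-f["cy"])/f["fy"]*z,z],-1)
    W=P@f["wc"][:3,:3].T+f["wc"][:3,3]; W[z==0]=np.nan; return W
def ray(f,u,v,h):
    d=f["wc"][:3,:3]@np.array([(u-f["cx"])/f["fx"],(v-f["cy"])/f["fy"],1]); o=f["wc"][:3,3]
    return o+d*(h-o[2])/d[2]
def proj(f,p):
    c=np.linalg.inv(f["wc"])@np.append(p,1); return c[0]/c[2]*f["fx"]+f["cx"],c[1]/c[2]*f["fy"]+f["cy"]
def totool(p):
    "world point -> shift of tcp in tool axes, cm"
    t=T(); return t[:3,:3].T@(np.array(p)-t[:3,3])/10
E
python3 - <<'E'
from h import *
s=st(); print(s); print(T().round(3))
for n in ("top","side","wrist"):
    f=grab(n); save(f,n+"0.png",scale=1.5); print(n,f["wc"].round(3).tolist(),f["fx"],f["cx"],f["cy"])
E
```

```text
{'t': 0.0, 'joint_positions': array([-1.40431596e+00,  1.81532866e-01,  1.60799802e+00, -2.70482236e-05,
        1.35378563e+00, -2.06302040e-01]), 'joint_velocities': array([ 7.86253075e-04,  1.97547487e-04,  1.04841068e-03,  1.76689482e-05,
       -5.04789522e-04, -1.32706990e-03]), 'effort': array([-2.53614644e-04, -4.33868086e+01, -3.41849649e+01,  7.02882442e-02,
        3.87985655e-02, -1.66820378e-04]), 'eef_pos': array([ 209.33024101, -534.93199624,  215.91958751]), 'eef_rot': array([-3.08548247e+00, -5.81870065e-01, -1.24304905e-05]), 'contact_force': array([-0.99736225,  0.75233121,  0.94955306]), 'moment': array([-0.05521507,  0.00997634, -0.01394204]), 'width': 1.003731256553906}
[[ 9.31000e-01  3.64000e-01 -0.00000e+00  2.09330e+02]
 [ 3.64000e-01 -9.31000e-01  2.00000e-03 -5.34932e+02]
 [ 0.00000e+00 -2.00000e-03 -1.00000e+00  2.15920e+02]
 [ 0.00000e+00  0.00000e+00  0.00000e+00  1.00000e+00]]
top [[-0.007, -0.992, 0.125, 371.015], [-1.0, 0.005, -0.015, -17.721], [0.015, -0.125, -0.992, 1137.431], [0.0, 0.0, 0.0, 1.0]] 421.795673820149 249.23939248795838 186.34598069539874
side [[-0.983, -0.121, 0.14, 325.402], [-0.184, 0.549, -0.815, 1198.776], [0.022, -0.827, -0.562, 885.661], [0.0, 0.0, 0.0, 1.0]] 451.28644479818695 253.84936065349763 187.60788291011693
wrist [[0.364, -0.881, -0.301, 288.945], [-0.931, -0.345, -0.116, -504.401], [-0.001, 0.323, -0.946, 383.499], [0.0, 0.0, 0.0, 1.0]] 268.53825931691625 257.48835681258805 194.44878296963654
```

View pics/top0.png

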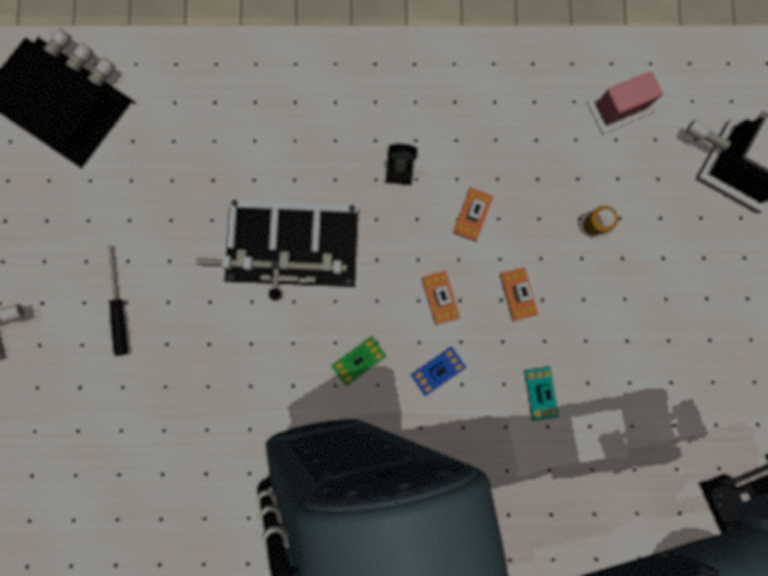

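View pics/side0.png

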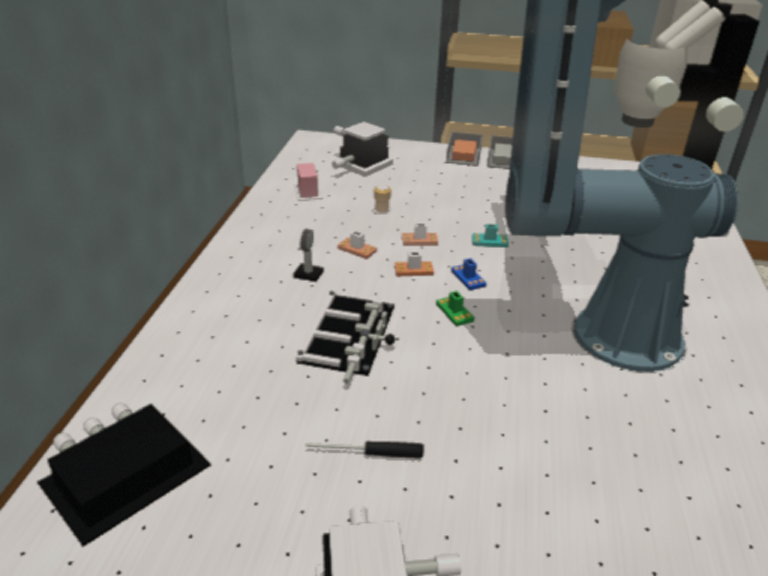

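View pics/wrist0.png

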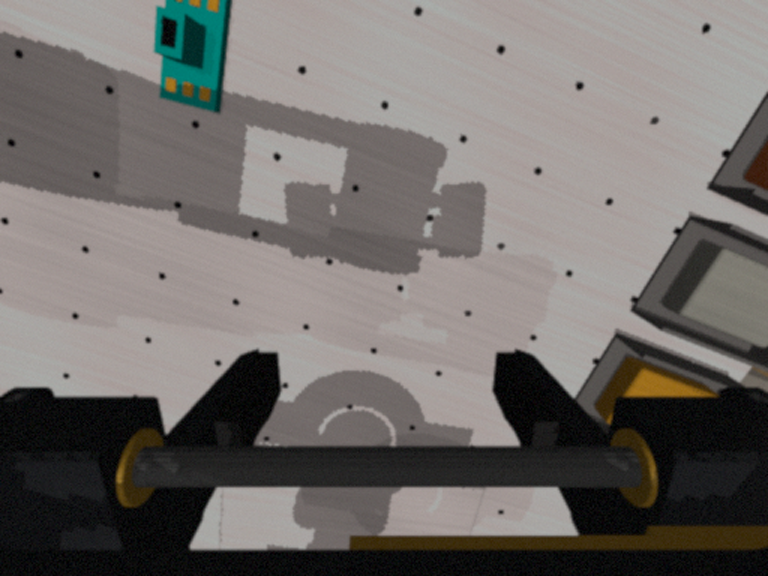

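The top view (1.5x pixels) shows three copper carriers at (473,214), (440,297) and (519,293). The look-alikes are green (358,361), blue (438,371) and turquoise (541,392). The fixture is at (292,245) with its knob at (275,295), the lens post at (401,163), the objective at (600,221) and the screwdriver at (118,300).

```bash
python3 - <<'E'
from h import *
f=grab("top"); W=cloud(f); c=f["color"].astype(int)
r,g,b=c[...,0],c[...,1],c[...,2]
m=((r>g*1.35)&(g>b*1.2)&(r>120)).astype(np.uint8)
n,l,s,ce=cv2.connectedComponentsWithStats(m)
for i in range(1,n):
    if s[i,4]>30:
        ys,xs=np.where(l==i); P=np.array([ray(f,x,y,12) for x,y in zip(xs,ys)])
        rc=cv2.minAreaRect(P[:,:2].astype(np.float32)); print(ce[i].round(),s[i,4],np.round(rc[0]),np.round(rc[1]),round(rc[2],1))
# fixture: dark blob
m=((c.max(2)<60)).astype(np.uint8); m[:,:130]=0;m[:,260:]=0;m[:125]=0;m[215:]=0
ys,xs=np.where(m); P=np.array([ray(f,x,y,8) for x,y in zip(xs,ys)])
n,l,s,ce=cv2.connectedComponentsWithStats(m); print(s,ce)
save(f,"fixtop.png",(130,110,350,270),3.6)
E
```

```text
[315. 143.] 367 [ 634. -216.] [45. 88.] 68.6
[345. 196.] 372 [ 487. -295.] [87. 44.] 13.6
[293. 198.] 398 [ 481. -153.] [88. 44.] 15.7
[[     0      0    512    384 193542]
 [   156    135      1      1      1]
 [   150    138     88     53   3008]
 [   186    188     13      1     13]
 [   180    192      7      8     44]] [[256.43884532 191.9464974 ]
 [156.         135.        ]
 [196.45910904 162.74468085]
 [192.         188.        ]
 [183.09090909 195.63636364]]
```

View pics/fixtop.png

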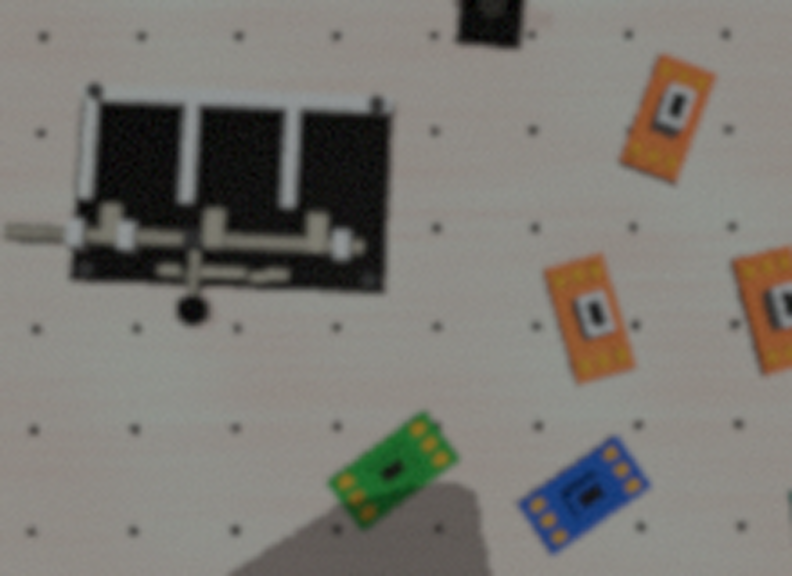

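```bash
python3 - <<'E'
from h import *
f=grab("top")
for n,(u,v,h) in dict(BL=(70,281,8),BR=(384,292,8),TL=(79,90,18),TR=(395,101,18),knob=(192,311,22)).items():
    print(n,ray(f,130+u/3.6,110+v/3.6,h).round(1))
# fixture rib: fence top
E
```

```text
BL [510.2 233.1   8. ]
BR [500.7  -1.3   8. ]
TL [653.7 227.4  18. ]
TR [644.4 -10.2  18. ]
knob [485.8 139.9  22. ]
```

```bash
python3 - <<'E'
from h import *
print(totool([515,115,260]))
E
```

```text
[ 52.14671252 -49.42667044  -4.31330415]
```

```bash
python3 -m crank '1 2 -2 -1 0 0 -5; 1 5 -4.5 -2 0 0 -12; 1 8 -7 -3 0 0 -19; 1 10.5 -10 -4.3 0 0 -26; 1 13 -12.5 -4.3 0 0 -33; 1 15.5 -14.5 -4.3 0 0 -40; 1 18 -17 -4.3 0 0 -47; 1 20.5 -19.5 -4.3 0 0 -54; 1 23 -22 -4.3 0 0 -61; 1 25.5 -24 -4.3 0 0 -68; 1 28 -26.5 -4.3 0 0 -75; 1 28 -26.5 -4.3 0 0 -78'; python3 - <<'E'
from h import *
print(totool([515,115,260]),T()[:3,:3].round(3).tolist())
E
```

```text
t: 1.25
eef_pos: [375.2, -181.6, 259.7]
eef_rot: [-2.018, -2.406, -0.004]
contact_force: [0.2, 0.1, 0.8]
width: 1.0
[26.77339295 18.92673642  0.06824452] [[-0.174, 0.985, 0.001], [0.985, 0.174, 0.003], [0.002, 0.002, -1.0]]
```

```bash
python3 -m crank '1 2 1.5 0 0 0 -7; 1 5 3.5 0 0 0 -14; 1 8 5.5 0 0 0 -21; 1 11 7.5 0 0 0 -28; 1 14 9.5 0 0 0 -35; 1 17 12 0 0 0 -42; 1 20 14 0 0 0 -49; 1 23 16 0 0 0 -56; 1 26.8 18.9 0 0 0 -63; 1 26.8 18.9 0 0 0 -70; 1 26.8 18.9 0 0 0 -77; 1 26.8 18.9 0 0 0 -77.7'; python3 - <<'E'
from h import *
print(T()[:3,:].round(3).tolist(),st()["joint_positions"])
f=grab("wrist"); save(f,"w1.png",scale=1.5); np.savez("w1.npz",**f)
E
```

```text
t: 2.25
eef_pos: [514.6, 116.2, 260.3]
eef_rot: [0.052, 3.141, 0.004]
contact_force: [-0.5, -0.1, 0.4]
width: 0.998
[[-0.999, 0.033, 0.0, 514.619], [0.033, 0.999, 0.003, 116.248], [-0.0, 0.003, -1.0, 260.26]] [-0.00467251  0.03839343  1.67478659  0.00258034  1.42814328 -1.54271348]
```

View pics/w1.png

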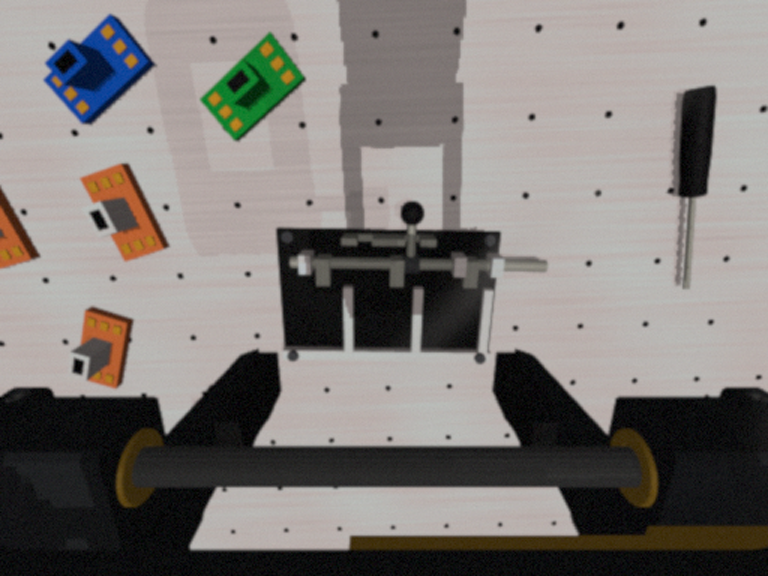

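```bash
python3 - <<'E'
from h import *
f=dict(np.load("w1.npz")); save(f,"w1c.png",(180,130,370,250),4)
W=cloud(f)
for n,(u,v,h) in dict(BL=(277,228,8),BR=(499,232,8),knob=(412,213,22)).items():
    print(n,ray(f,u/1.5,v/1.5,h).round(1), W[int(v/1.5),int(u/1.5)].round(1))
E
```

```text
BL [500.3   3.4   8. ] [500.8   1.6   5.3]
BR [512.3 235.4   8. ] [511.9 235.2   4.8]
knob [487.6 143.6  22. ] [485.9 141.9  34. ]
```

View pics/w1c.png

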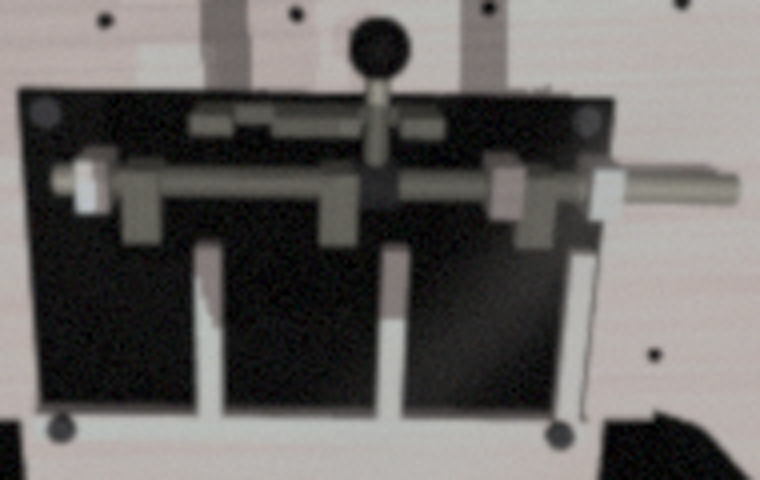

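```bash
cat > fit.py <<'E'
from h import *
def edges(f,cols=None,rows=None,lo=0,hi=0,thr=75,sign=1):
    "subpixel first crossing of gray through thr between lo,hi, along columns"
    g=cv2.GaussianBlur(f["color"],(3,3),0).mean(2); out=[]
    if cols is not None:
        for u in cols:
            p=g[lo:hi,u]; 
            for k in range(len(p)-1):
                if (p[k]-thr)*sign>0 and (p[k+1]-thr)*sign<=0:
                    out.append((u,lo+k+(p[k]-thr)/(p[k]-p[k+1]))); break
    else:
        for v in rows:
            p=g[v,lo:hi]
            for k in range(len(p)-1):
                if (p[k]-thr)*sign>0 and (p[k+1]-thr)*sign<=0:
                    out.append((lo+k+(p[k]-thr)/(p[k]-p[k+1]),v)); break
    return np.array(out)
def line(f,e,h):
    P=np.array([ray(f,u,v,h)[:2] for u,v in e])
    vx,vy,x0,y0=cv2.fitLine(P.astype(np.float32),cv2.DIST_HUBER,0,0.01,0.01).ravel()
    if vy<0 and abs(vy)>abs(vx) or vx<0 and abs(vx)>abs(vy): vx,vy=-vx,-vy
    d=np.abs((P-[x0,y0])@[-vy,vx]); return np.array([x0,y0]),np.array([vx,vy]),np.median(d),len(P)
E
python3 - <<'E'
from fit import *
f=dict(np.load("w1.npz"))
near=edges(f,cols=[*range(190,265),*range(285,325)],lo=140,hi=165)
fence=edges(f,cols=[*range(192,226),*range(240,272),*range(285,315)],lo=225,hi=242,thr=110,sign=-1)
L=edges(f,rows=range(158,228),lo=170,hi=200)
R_=edges(f,rows=range(157,168),lo=325,hi=345,sign=-1)
for n,e,h in (("near",near,8),("fence",fence,18),("left",L,8),("right",R_,8)):
    print(n,[np.round(a,4) for a in line(f,e,h)])
t=grab("top")
near=edges(t,cols=[*range(155,180),*range(190,232)],lo=183,hi=196,sign=-1)
fence=edges(t,cols=[*range(160,178),*range(187,206),*range(216,230)],lo=130,hi=145,thr=110)
L=edges(t,rows=range(176,186),lo=145,hi=155)
R_=edges(t,rows=range(143,186),lo=230,hi=245,sign=-1)
for n,e,h in (("near",near,8),("fence",fence,18),("left",L,8),("right",R_,8)):
    print("top",n,[np.round(a,4) for a in line(t,e,h)])
E
```

```text
near [array([505.7066, 126.0266], dtype=float32), array([0.0447, 0.999 ], dtype=float32), np.float64(0.1895), np.int64(115)]
fence [array([641.2358, 121.681 ], dtype=float32), array([0.0488, 0.9988], dtype=float32), np.float64(0.0532), np.int64(96)]
left [array([567.998 ,  -0.6424], dtype=float32), array([ 0.9988, -0.049 ], dtype=float32), np.float64(0.0458), np.int64(70)]
right [array([524.524 , 234.5943], dtype=float32), array([ 0.9964, -0.0845], dtype=float32), np.float64(0.0528), np.int64(11)]
top near [array([506.8494, 109.7145], dtype=float32), array([0.0455, 0.999 ], dtype=float32), np.float64(0.4022), np.int64(56)]
top fence [array([640.0136,  57.3442], dtype=float32), array([0.049 , 0.9988], dtype=float32), np.float64(0.1099), np.int64(25)]
top left [array([531.0033, 229.6057], dtype=float32), array([ 0.922 , -0.3873], dtype=float32), np.float64(1.4047), np.int64(10)]
top right [array([574.9688,  -2.4465], dtype=float32), array([ 0.999 , -0.0451], dtype=float32), np.float64(0.209), np.int64(43)]
```

```bash
cat >> h.py <<'E'
TH=-0.048; XH=np.array([np.cos(TH),np.sin(TH),0]); YH=np.array([-np.sin(TH),np.cos(TH),0]); FO=575.8*XH+143.1*YH
def fx(x,y,z): return FO+x*XH+y*YH+np.array([0,0,z])
def tofix(p): d=np.asarray(p)-FO; return np.array([d@XH,d@YH,d[2]])
def rep():
    t=T(); s=st(); print("tcp fix",tofix(t[:3,3]).round(1),"yaw err deg",np.degrees(np.arctan2(t[1,0],t[0,0])-TH).round(2),"tilt",t[2,:2].round(3),"F",s["contact_force"].round(1),"w",round(s["width"]*88,1),"t",s["t"])
E
python3 - <<'E'
from h import *
rep(); print(totool(fx(-96,24,10)))
E
```

```text
tcp fix [-67.4  -3.3 260.5] yaw err deg 180.3 tilt [-0.001  0.003] F [ 0.4 -0.3  0.5] w 87.9 t 2.35
[ 2.858141    2.68374432 25.05189907]
```

```bash
python3 -m crank '0.7 1 1 3 0 0 0; 0.7 2 2 7 0 0 0; 0.7 2.9 2.7 11 0 0 0; 0.7 2.9 2.7 15 0 0 0.3; 0.7 2.9 2.7 18.5 0 0 0.3; 0.7 2.9 2.7 19.5 0 0 0.3; 0.7 2.9 2.7 20 0 0 0.3; 0.7 2.9 2.7 20 0 0 0.3'; python3 - <<'E'
from h import *
rep(); print(totool(fx(-96,24,10)))
f=grab("wrist"); save(f,"w2.png",scale=1.5)
E
```

```text
t: 3.02
eef_pos: [487.1, 143.4, 60.8]
eef_rot: [0.079, 3.14, 0.004]
contact_force: [0.2, -0.3, 0.1]
width: 0.704
tcp fix [-96.1  23.5  60.8] yaw err deg 179.86 tilt [-0.     0.003] F [ 0.2 -0.3  0.1] w 62.0 t 3.0167
[-0.00988538  0.03380056  5.07791582]
```

View pics/w2.png

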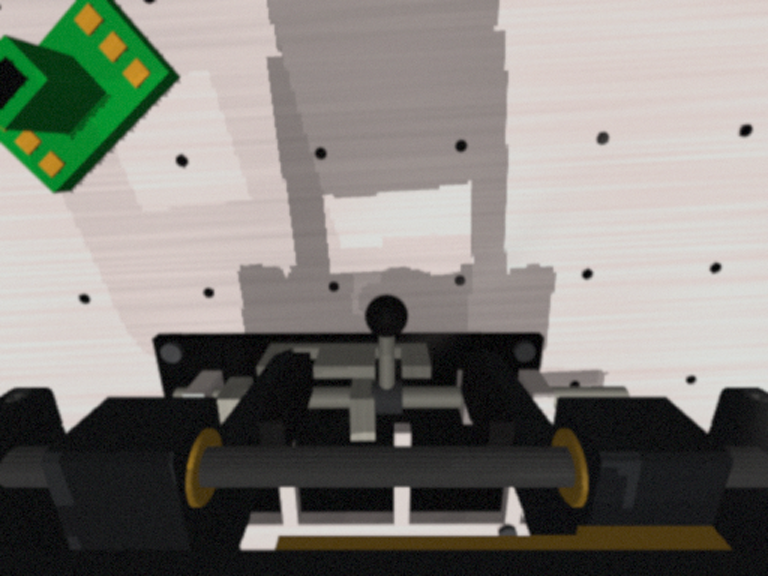

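The knob is at (386,316), midway between the fingers. I'll descend onto it.

```bash
python3 - <<'E'
from h import *
f=grab("wrist"); print(tofix(ray(f,386/1.5,316/1.5,22)))
E
python3 -m crank '0.6 0 0 1.5 0 0 0; 0.6 0 0 3 0 0 0; 0.5 0 0 4 0 0 0; 0.5 0 0 5 0 0 0; 0.5 0 0 5 0 0 0; 0.2 0 0 5 0 0 0; 0.1 0 0 5 0 0 0; 0.1 0 0 5 0 0 0; 0.1 0 0 5 0 0 0; 0.1 0 0 5 0 0 0'; python3 - <<'E'
from h import *
rep(); f=grab("wrist"); save(f,"w3.png",scale=1.5)
E
```

```text
[-93.38600234  23.85699435  22.        ]
t: 3.95
eef_pos: [489.4, 143.9, 13.2]
eef_rot: [0.078, 3.136, 0.005]
contact_force: [-0.2, -0.5, -0.9]
width: 0.15
tcp fix [-93.9  24.1  13.2] yaw err deg 179.92 tilt [-0.005  0.003] F [-0.2 -0.5 -0.9] w 13.2 t 3.95
```

View pics/w3.png

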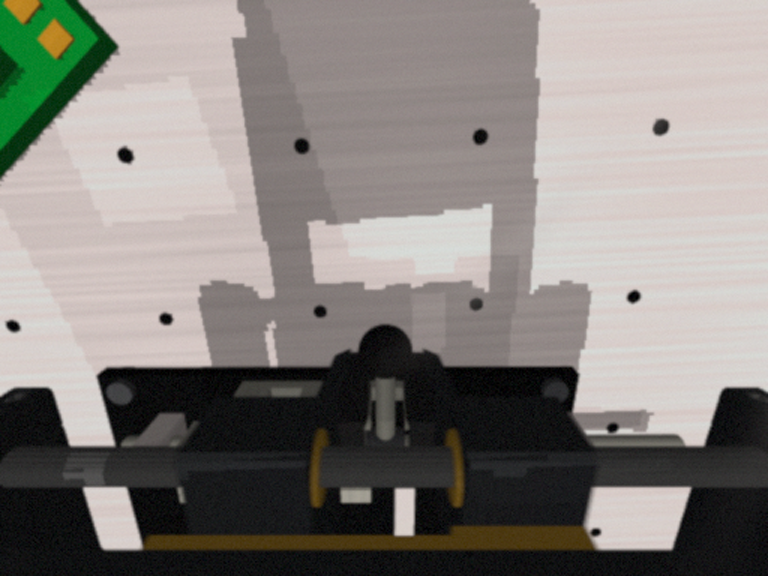

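The fingers closed to 13 mm, less than the 24 mm ball, so they hold it too high. I'll reopen, go lower and grip again.

```bash
python3 -m crank '0.5 0 0 0 0 0 0; 0.5 0 0 0 0 0 0; 0.5 0 0 0 0 0 0; 0.5 0 0 0 0 0 0';python3 - <<'E'
from h import *
rep(); print(totool(fx(-96,24,4)))
E
```

```text
t: 4.33
eef_pos: [489.3, 143.9, 13.1]
eef_rot: [0.078, 3.136, 0.005]
contact_force: [0.1, -0.6, -0.3]
width: 0.389
tcp fix [-94.   24.1  13.1] yaw err deg 179.91 tilt [-0.005  0.003] F [ 0.1 -0.6 -0.3] w 34.2 t 4.3333
[ 0.20824941 -0.01356498  0.9069267 ]
```

```bash
python3 -m crank '0.5 0.2 0 0 0 0 0; 0.5 0.2 0 0.4 0 0 0; 0.5 0.2 0 0.8 0 0 0; 0.5 0.2 0 0.9 0 0 0; 0.5 0.2 0 0.9 0 0 0; 0.2 0.2 0 0.9 0 0 0; 0.1 0.2 0 0.9 0 0 0; 0.1 0.2 0 0.9 0 0 0; 0.1 0.2 0 0.9 0 0 0; 0.1 0.2 0 0.9 0 0 0; 0.1 0.2 0 0.9 0 0 0';python3 - <<'E'
from h import *
rep()
E
```

```text
t: 5.25
eef_pos: [487.5, 144.0, 4.1]
eef_rot: [0.077, 3.135, 0.005]
contact_force: [1.2, -0.5, -0.9]
width: 0.215
tcp fix [-95.8  24.2   4.1] yaw err deg 179.92 tilt [-0.005  0.003] F [ 1.2 -0.5 -0.9] w 18.9 t 5.25
```

```bash
python3 -m crank '0.1 0 0 0 0 0 0; 0.1 0 0 0 0 0 0; 0.1 0 0 0 0 0 0';python3 - <<'E'
from h import *
rep(); f=grab("wrist"); save(f,"w4.png",(190,190,330,300),5)
E
```

```text
t: 5.5
eef_pos: [487.5, 144.0, 4.1]
eef_rot: [0.077, 3.135, 0.005]
contact_force: [0.4, 0.3, -0.3]
width: 0.217
tcp fix [-95.8  24.1   4.1] yaw err deg 179.92 tilt [-0.005  0.003] F [ 0.4  0.3 -0.3] w 19.1 t 5.5
```

View pics/w4.png

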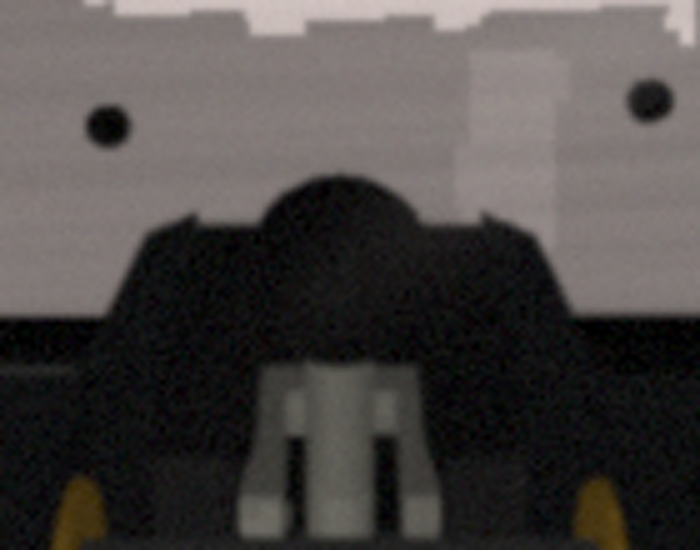

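```bash
python3 -m crank '0.4 0 0 0 0 0 0; 0.4 0 0 0 0 0 0; 0.4 0 0 0 0 0 0; 0.4 0.4 0 0 0 0 0; 0.4 0.4 0 0 0 0 0; 0.15 0.4 0 0 0 0 0; 0.1 0.4 0 0 0 0 0; 0.1 0.4 0 0 0 0 0; 0.1 0.4 0 0 0 0 0; 0.1 0.4 0 0 0 0 0; 0.1 0.4 0 0 0 0 0';python3 - <<'E'
from h import *
rep(); f=grab("wrist"); save(f,"w5.png",(190,190,330,300),5)
E
```

```text
t: 6.47
eef_pos: [483.4, 144.2, 4.1]
eef_rot: [0.078, 3.136, 0.005]
contact_force: [0.4, 0.8, -0.3]
width: 0.216
tcp fix [-99.8  24.1   4.1] yaw err deg 179.92 tilt [-0.005  0.003] F [ 0.4  0.8 -0.3] w 19.0 t 6.4667
```

View pics/w5.png

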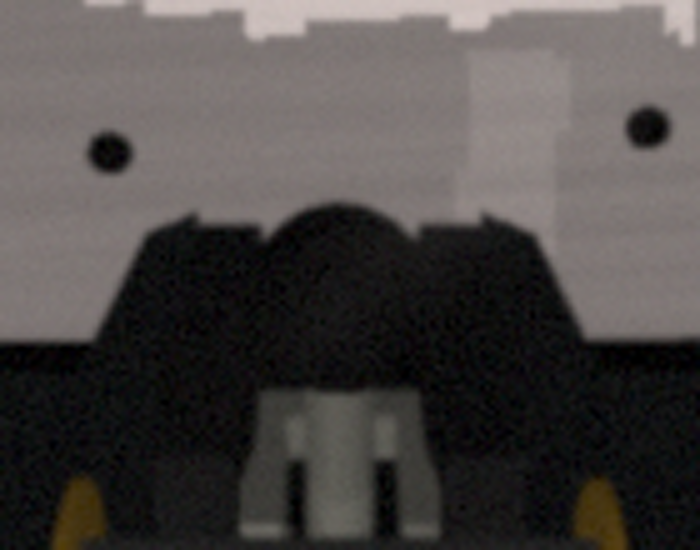

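Width reads 19 regardless of the x shift, so the pads sit flat on the ball and the reading is simply biased. Next I lift along the arc.

```bash
python3 -m crank '0.1 -0.03 0 -0.5 0 0 0; 0.1 -0.1 0 -1.03 0 0 0; 0.1 -0.23 0 -1.54 0 0 0; 0.1 -0.41 0 -2.03 0 0 0; 0.1 -0.64 0 -2.5 0 0 0; 0.1 -0.91 0 -2.94 0 0 0; 0.1 -1.22 0 -3.35 0 0 0; 0.1 -1.58 0 -3.73 0 0 0; 0.1 -1.97 0 -4.07 0 0 0; 0.1 -2.39 0 -4.38 0 0 0; 0.1 -2.84 0 -4.63 0 0 0; 0.1 -2.84 0 -4.63 0 0 0';python3 - <<'E'
from h import *
rep(); f=grab("wrist"); save(f,"w6.png",scale=1.5)
E
```

```text
t: 7.52
eef_pos: [513.1, 142.6, 51.2]
eef_rot: [0.078, 3.134, 0.005]
contact_force: [0.0, 0.5, 0.6]
width: 0.098
tcp fix [-70.1  23.9  51.2] yaw err deg 179.91 tilt [-0.007  0.003] F [0.  0.5 0.6] w 8.6 t 7.5167
```

View pics/w6.png

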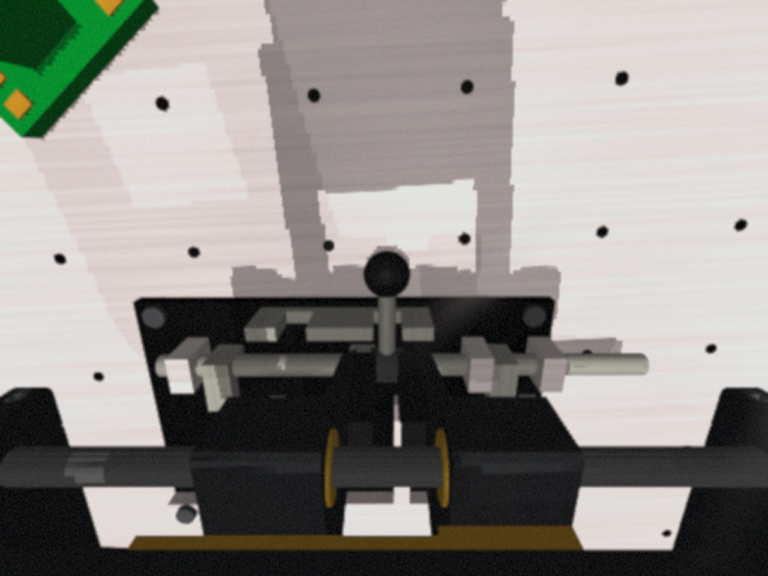

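The grip slipped partway and the handle fell back: the knob is at (386,273), down in the shut notch. I'll retry, keep watch on the width, and command a fuller close.

```bash
python3 -m crank '0.1 2.6 0 -0.5 0 0 0; 0.45 2.6 0 -0.5 0 0 0; 0.45 2.6 0 -0.3 0 0 0; 0.45 2.6 0 1 0 0 0; 0.45 2.6 0 2.5 0 0 0; 0.45 2.6 0 4 0 0 0; 0.45 2.6 0 4.7 0 0 0; 0.45 2.6 0 4.7 0 0 0'; python3 - <<'E'
from h import *
rep(); print(totool(fx(-97,24,3.5)))
E
python3 -m crank '0.3 0 0 0 0 0 0; 0.1 0 0 0 0 0 0; 0 0 0 0 0 0 0; 0 0 0 0 0 0 0;0 0 0 0 0 0 0; 0 0 0 0 0 0 0'; python3 - <<'E'
from h import *
rep()
f=grab("wrist"); W=cloud(f); save(f,"w7.png",(190,190,330,300),5)
print(tofix(W[205,257]))
E
```

```text
t: 8.23
eef_pos: [485.6, 143.8, 1.9]
eef_rot: [0.078, 3.138, 0.004]
contact_force: [-0.4, -0.3, -0.0]
width: 0.448
tcp fix [-97.7  23.9   1.9] yaw err deg 179.89 tilt [-0.003  0.003] F [-0.4 -0.3 -0. ] w 39.4 t 8.2333
[-0.06726292  0.01270575 -0.16294616]
t: 8.73
eef_pos: [486.3, 143.9, 2.4]
eef_rot: [0.078, 3.136, 0.005]
contact_force: [0.2, 0.7, 0.4]
width: 0.231
tcp fix [-97.   24.    2.4] yaw err deg 179.9 tilt [-0.004  0.003] F [0.2 0.7 0.4] w 20.3 t 8.7333
[-114.68853618   23.83126757   -0.8162961 ]
```

View pics/w7.png

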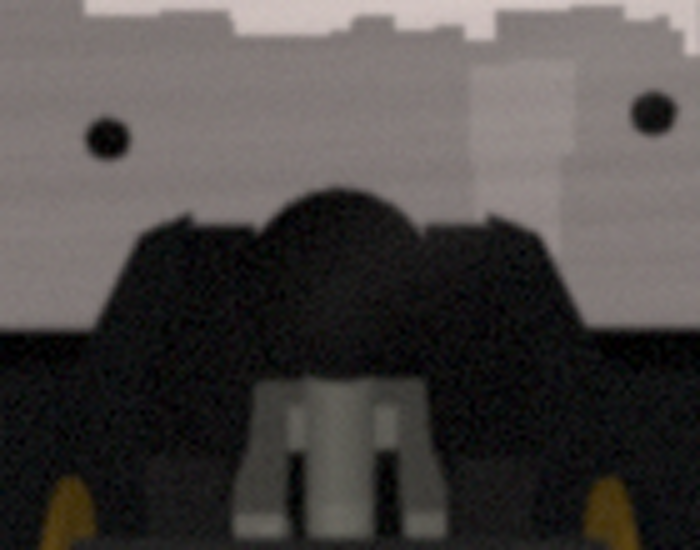

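```bash
python3 -m crank '0 0 0 -0.25 0 0 0; 0 -0.03 0 -0.5 0 0 0; 0 -0.06 0 -0.78 0 0 0; 0 -0.1 0 -1.03 0 0 0; 0 -0.1 0 -1.03 0 0 0'; python3 - <<'E'
from h import *
rep()
f=grab("wrist"); save(f,"w8.png",(190,190,330,300),5)
E
```

```text
t: 9.2
eef_pos: [487.5, 143.9, 13.3]
eef_rot: [0.078, 3.136, 0.005]
contact_force: [2.2, 0.0, -2.1]
width: 0.209
tcp fix [-95.7  24.   13.3] yaw err deg 179.89 tilt [-0.005  0.003] F [ 2.2  0.  -2.1] w 18.4 t 9.2
```

View pics/w8.png

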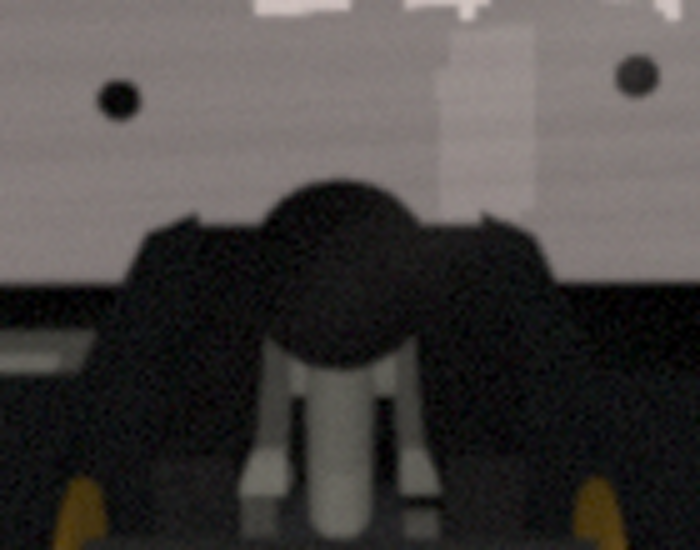

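```bash
python3 -m crank '0 -0.13 0 -0.51 0 0 0; 0 -0.31 0 -1.0 0 0 0; 0 -0.54 0 -1.47 0 0 0; 0 -0.81 0 -1.91 0 0 0; 0 -1.12 0 -2.32 0 0 0; 0 -1.48 0 -2.7 0 0 0; 0 -1.48 0 -2.7 0 0 0'; python3 - <<'E'
from h import *
rep()
f=grab("wrist"); save(f,"w9.png",(190,190,330,300),5)
E
```

```text
t: 9.83
eef_pos: [503.7, 143.0, 41.3]
eef_rot: [0.078, 3.134, 0.005]
contact_force: [0.5, -0.3, 0.6]
width: 0.005
tcp fix [-79.6  23.9  41.3] yaw err deg 179.88 tilt [-0.007  0.003] F [ 0.5 -0.3  0.6] w 0.4 t 9.8333
```

View pics/w9.png

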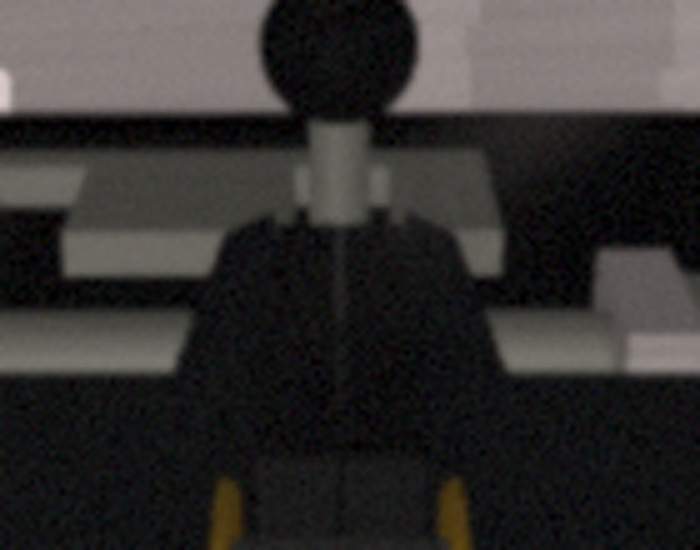

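```bash
python3 -m crank '0.5 0 0 -3 0 0 0; 0.5 0 0 -3 0 0 0; 0.5 0 0 -3 0 0 0; 0.5 0 0 -3 0 0 0; 0.5 0 0 -3 0 0 0'; python3 - <<'E'
from h import *
rep()
f=grab("wrist"); save(f,"w10.png",(130,180,390,384),3)
W=cloud(f); Ti=np.linalg.inv(T()); P=W@Ti[:3,:3].T+Ti[:3,3]
sel=(np.abs(P[...,1])<60)&(P[...,2]<4)&(P[...,2]>-60)&(np.abs(P[...,0])<40)
Q=P[sel]; 
for z0 in range(-56,4,4):
    q=Q[(Q[:,2]>=z0)&(Q[:,2]<z0+4)]
    for s in (-1,1):
        k=q[q[:,1]*s>0]
        if len(k)>3: print(z0,s,len(k),"absy",np.percentile(abs(k[:,1]),[2,50,98]).round(1),"x",np.percentile(k[:,0],[2,50,98]).round(1))
E
```

```text
t: 10.3
eef_pos: [501.9, 142.9, 69.7]
eef_rot: [0.078, 3.136, 0.004]
contact_force: [-0.2, 0.5, -0.4]
width: 0.357
tcp fix [-81.3  23.7  69.7] yaw err deg 179.89 tilt [-0.004  0.003] F [-0.2  0.5 -0.4] w 31.5 t 10.3
-56 -1 164 absy [17.  23.9 31.3] x [-3.8  8.6 10.2]
-56 1 154 absy [17.3 24.2 31.5] x [-3.3  8.7 10.2]
-52 -1 166 absy [16.9 21.7 30.7] x [-7.7  8.4 10. ]
-52 1 167 absy [17.2 22.3 31.1] x [-7.6  8.3 10.2]
-48 -1 168 absy [16.4 20.8 30.4] x [-8.8  8.2 10.1]
-48 1 175 absy [16.6 20.7 30.3] x [-8.5  8.1 10.2]
-44 -1 181 absy [15.7 19.4 29.7] x [-8.6  8.  10.2]
-44 1 179 absy [15.9 19.5 30.2] x [-9.3  8.1 10.2]
-40 -1 132 absy [15.6 21.3 29.6] x [-8.3  8.3 10.1]
-40 1 127 absy [15.9 21.6 30.1] x [-4.1  8.3 10.3]
-36 -1 111 absy [15.6 20.7 29.2] x [-7.3  8.3 10. ]
-36 1 112 absy [15.9 21.6 29.3] x [-8.2  8.3 10.1]
-32 -1 99 absy [15.6 21.1 28.9] x [-9.1  8.2  9.9]
-32 1 103 absy [15.9 20.5 29.1] x [-8.7  8.2  9.9]
-28 -1 92 absy [15.6 20.3 27.8] x [-3.   8.3  9.9]
-28 1 95 absy [15.9 21.  28.5] x [-3.1  8.3 10.1]
-24 -1 40 absy [15.6 18.5 25.4] x [-9.3  8.   9.5]
-24 1 39 absy [15.9 18.4 25.7] x [-9.4  8.   9.7]
```

View pics/w10.png

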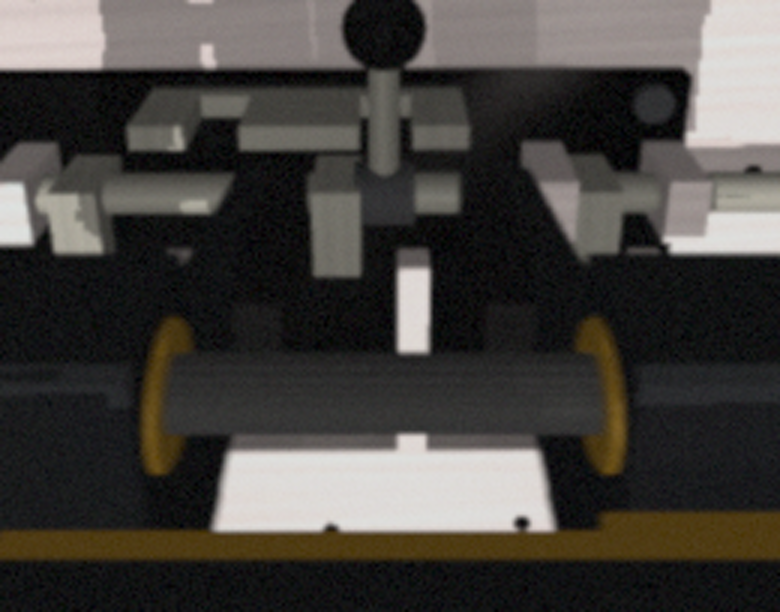

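```bash
cat > tip.py <<'E'
from h import *
rep(); f=grab("wrist")
W=cloud(f); Ti=np.linalg.inv(T()); P=W@Ti[:3,:3].T+Ti[:3,3]
z=np.sort(P[(np.abs(P[...,1])<45)&(P[...,2]<6)&(P[...,2]>-60)&(np.abs(P[...,0])<12)][:,2]); print("tip z",z[-20:].round(1))
print(np.histogram(z,bins=range(-40,8,3)))
E
python3 tip.py; python3 -m crank '0 0 0 -2 0 0 0; 0 0 0 -3 0 0 0; 0 0 0 -3 0 0 0; 0 0 0 -3 0 0 0; 0 0 0 -3 0 0 0;0 0 0 -3 0 0 0;0 0 0 -3 0 0 0'; python3 tip.py
```

```text
tcp fix [-81.4  23.7  69.7] yaw err deg 179.89 tilt [-0.004  0.003] F [-0.1  0.4  1. ] w 35.6 t 10.35
tip z [-21.9 -21.8 -21.8 -21.8 -21.8 -21.8 -21.8 -21.8 -21.8 -21.7 -21.7 -21.7
 -21.7 -21.7 -21.5 -21.5 -21.4 -21.4 -21.3 -21. ]
(array([203, 176, 158, 158, 150, 110,  20,   0,   0,   0,   0,   0,   0,
         0,   0]), array([-40, -37, -34, -31, -28, -25, -22, -19, -16, -13, -10,  -7,  -4,
        -1,   2,   5]))
t: 10.98
eef_pos: [501.3, 142.8, 99.0]
eef_rot: [0.079, 3.138, 0.004]
contact_force: [-0.1, -0.3, 0.5]
width: 0.007
tcp fix [-82.   23.5  99. ] yaw err deg 179.88 tilt [-0.003  0.003] F [-0.1 -0.3  0.5] w 0.6 t 10.9833
tip z [-22.3 -22.2 -22.  -21.9 -21.9 -21.8 -21.8 -21.8 -21.8 -21.8 -21.6 -21.6
 -21.6 -21.5 -21.5 -21.4 -21.3 -21.3 -21.3 -21.2]
(array([157, 152, 123, 120, 115,  83,  17,   0,   0,   0,   0,   0,   0,
         0,   0]), array([-40, -37, -34, -31, -28, -25, -22, -19, -16, -13, -10,  -7,  -4,
        -1,   2,   5]))
```

Wrist depth puts the real finger tips about 21.5 mm behind the reported TCP. That matches the chord widths: 20 and 19 mm at a contact edge about 25 mm behind the TCP. So I was gripping only the upper cap of the ball. I'll go deeper, checking force as I go.

```bash
python3 - <<'E'
from h import *
print(totool(fx(-96,24,5)))
E
python3 -m crank '0.5 1.4 0 0 0 0 0; 0.5 1.4 0 2 0 0 0; 0.5 1.4 0 5 0 0 0; 0.5 1.4 0 7.5 0 0 0; 0.5 1.4 0 9.0 0 0 0; 0.5 1.4 0 9.4 0 0 0; 0.5 1.4 0 9.4 0 0 0'; python3 tip.py;
python3 -m crank '0.5 0 0 0.2 0 0 0; 0.5 0 0 0.4 0 0 0; 0.5 0 0 0.6 0 0 0; 0.5 0 0 0.6 0 0 0'; python3 tip.py|head -1
```

```text
[1.44533487 0.01361145 9.40683491]
t: 11.62
eef_pos: [486.4, 143.6, 3.7]
eef_rot: [-0.079, -3.14, -0.004]
contact_force: [0.4, -0.2, 0.4]
width: 0.496
tcp fix [-96.9  23.7   3.7] yaw err deg 179.88 tilt [0.    0.003] F [ 0.4 -0.2  0.4] w 43.6 t 11.6167
tip z [6. 6. 6. 6. 6. 6. 6. 6. 6. 6. 6. 6. 6. 6. 6. 6. 6. 6. 6. 6.]
(array([229, 193, 184, 291, 594, 432, 243,  86,  35,   4,   0,   0,   0,
         0, 796]), array([-40, -37, -34, -31, -28, -25, -22, -19, -16, -13, -10,  -7,  -4,
        -1,   2,   5]))
t: 12.0
eef_pos: [487.8, 143.7, -0.8]
eef_rot: [0.079, 3.138, 0.004]
contact_force: [-0.5, -0.6, -0.3]
width: 0.503
tcp fix [-95.4  23.9  -0.8] yaw err deg 179.88 tilt [-0.003  0.003] F [-0.5 -0.6 -0.3] w 44.3 t 12.0
```

```bash
python3 -m crank '0.5 0.05 0 0.3 0 0 0; 0.5 0.05 0 0.5 0 0 0; 0.5 0.05 0 0.7 0 0 0; 0.5 0.05 0 0.7 0 0 0'; python3 tip.py|head -1
```

```text
t: 12.38
eef_pos: [486.9, 143.8, -8.2]
eef_rot: [0.079, 3.139, 0.004]
contact_force: [0.2, 0.3, -0.4]
width: 0.497
tcp fix [-96.4  23.8  -8.2] yaw err deg 179.88 tilt [-0.002  0.003] F [ 0.2  0.3 -0.4] w 43.7 t 12.3833
```

```bash
python3 -m crank '0.5 0 0 0.3 0 0 0; 0.5 0 0 0.6 0 0 0; 0.5 0 0 0.7 0 0 0; 0.5 0 0 0.7 0 0 0; 0.2 0 0 0.7 0 0 0; 0 0 0 0.7 0 0 0; 0 0 0 0.7 0 0 0;0 0 0 0.7 0 0 0; 0 0 0 0.7 0 0 0'; python3 tip.py|head -1
```

```text
t: 13.18
eef_pos: [487.1, 143.8, -15.0]
eef_rot: [0.079, 3.138, 0.004]
contact_force: [-0.0, 0.8, 0.1]
width: 0.247
tcp fix [-96.2  23.9 -15. ] yaw err deg 179.88 tilt [-0.002  0.003] F [-0.   0.8  0.1] w 21.7 t 13.1833
```

```bash
python3 -m crank '0 -0.03 0 -0.5 0 0 0; 0 -0.1 0 -1.03 0 0 0; 0 -0.23 0 -1.54 0 0 0; 0 -0.41 0 -2.03 0 0 0; 0 -0.64 0 -2.5 0 0 0; 0 -0.64 0 -2.5 0 0 0'; python3 tip.py|head -1
```

```text
t: 13.73
eef_pos: [493.6, 143.5, 10.9]
eef_rot: [0.079, 3.139, 0.005]
contact_force: [-2.4, -0.3, -1.7]
width: 0.251
tcp fix [-89.7  23.9  10.9] yaw err deg 179.88 tilt [-0.002  0.003] F [-2.4 -0.3 -1.7] w 22.1 t 13.7333
```

```bash
python3 -m crank '0 -0.27 0 -0.4 0 0 0; 0 -0.58 0 -0.8 0 0 0; 0 -0.94 0 -1.18 0 0 0; 0 -1.33 0 -1.52 0 0 0; 0 -1.75 0 -1.8 0 0 0; 0 -2.1 0 -2.0 0 0 0; 0 -2.1 0 -2.0 0 0 0'; python3 - <<'E'
from h import *
rep(); f=grab("wrist"); save(f,"w11.png",scale=1.5); print(totool(T()[:3,3]-48*YH))
E
```

```text
t: 14.37
eef_pos: [515.5, 142.4, 31.3]
eef_rot: [0.079, 3.137, 0.005]
contact_force: [-3.6, 0.9, 3.6]
width: 0.255
tcp fix [-67.7  23.9  31.3] yaw err deg 179.88 tilt [-0.003  0.003] F [-3.6  0.9  3.6] w 22.4 t 14.3667
[-0.01010791 -4.79996724 -0.01457098]
```

View pics/w11.png

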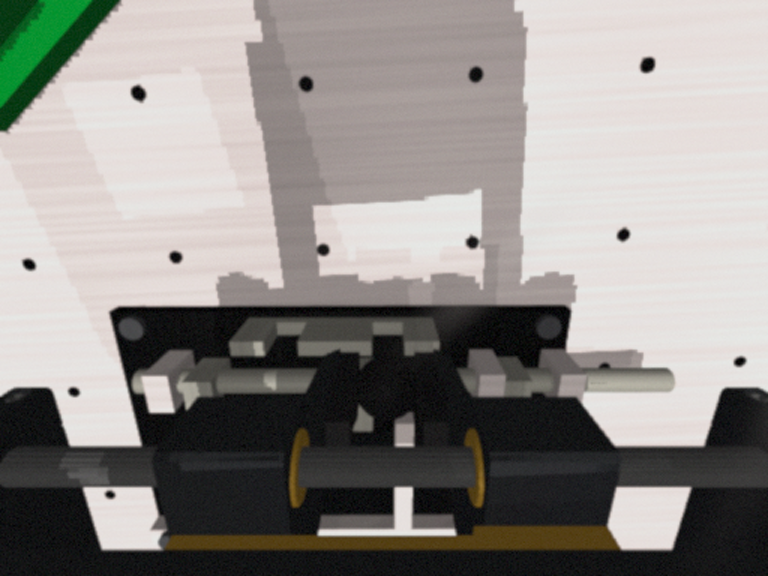

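The knob is held and raised. Now I slide 48 mm in -y.

```bash
python3 -m crank '0 0 -0.5 0 0 0 0; 0 0 -1.1 0 0 0 0; 0 0 -1.8 0 0 0 0; 0 0 -2.5 0 0 0 0; 0 0 -3.2 0 0 0 0; 0 0 -3.9 0 0 0 0; 0 0 -4.4 0 0 0 0; 0 0 -4.8 0 0 0 0; 0 0 -4.8 0 0 0 0; 0 0 -4.8 0 0 0 0'; python3 - <<'E'
from h import *
rep(); f=grab("wrist"); save(f,"w12.png",scale=1.5)
E
```

```text
t: 15.25
eef_pos: [512.4, 94.5, 30.9]
eef_rot: [0.08, 3.138, 0.006]
contact_force: [-4.6, 3.8, 3.2]
width: 0.252
tcp fix [-68.5 -24.1  30.9] yaw err deg 179.84 tilt [-0.003  0.004] F [-4.6  3.8  3.2] w 22.1 t 15.25
```

View pics/w12.png

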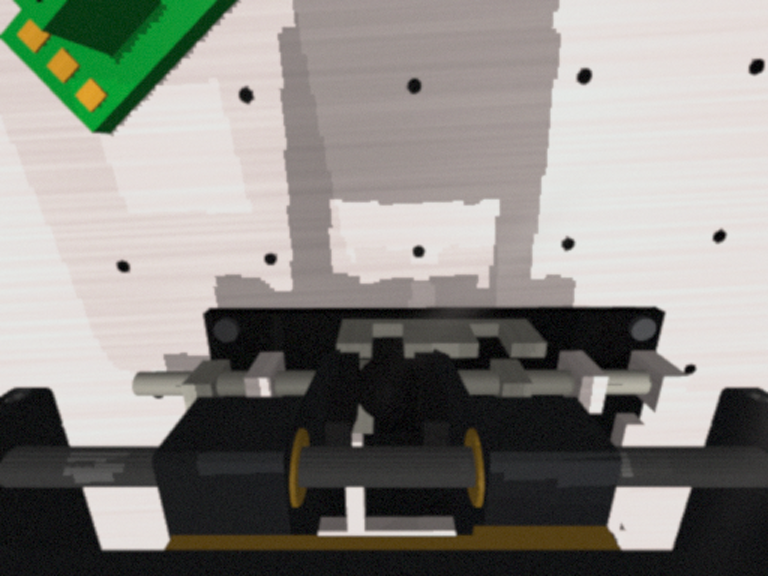

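```bash
python3 -m crank '0 0.38 0 0.22 0 0 0; 0 0.81 0 0.53 0 0 0; 0 1.19 0 0.87 0 0 0; 0 1.55 0 1.25 0 0 0; 0 1.86 0 1.66 0 0 0; 0 2.13 0 2.1 0 0 0; 0 2.36 0 2.57 0 0 0; 0 2.54 0 3.06 0 0 0; 0 2.67 0 3.57 0 0 0; 0 2.74 0 4.08 0 0 0; 0 2.77 0 4.6 0 0 0; 0 2.77 0 4.6 0 0 0'; python3 tip.py|head -1; python3 -m crank '0.3 0 0 0 0 0 0; 0.45 0 0 0 0 0 0; 0.45 0 0 0 0 0 0; 0.45 0 0 0 0 0 0; 0.45 0 0 0 0 0 0;  0.45 0 0 -2 0 0 0; 0.5 0 0 -5 0 0 0; 0.5 0 0 -8 0 0 0; 0.5 0 0 -12 0 0 0; 0.5 0 0 -14 0 0 0'; python3 - <<'E'
from h import *
rep(); f=grab("wrist"); save(f,"w13.png",scale=1.5)
E
```

```text
t: 16.3
eef_pos: [484.6, 96.0, -16.2]
eef_rot: [0.079, 3.139, 0.006]
contact_force: [2.4, 0.1, 1.3]
width: 0.247
tcp fix [-96.4 -24.  -16.2] yaw err deg 179.85 tilt [-0.002  0.004] F [2.4 0.1 1.3] w 21.7 t 16.3
t: 17.18
eef_pos: [485.9, 95.5, 128.3]
eef_rot: [0.079, 3.134, 0.005]
contact_force: [0.3, 1.0, 1.4]
width: 0.497
tcp fix [-95.  -24.4 128.3] yaw err deg 179.87 tilt [-0.006  0.003] F [0.3 1.  1.4] w 43.7 t 17.1833
```

View pics/w13.png

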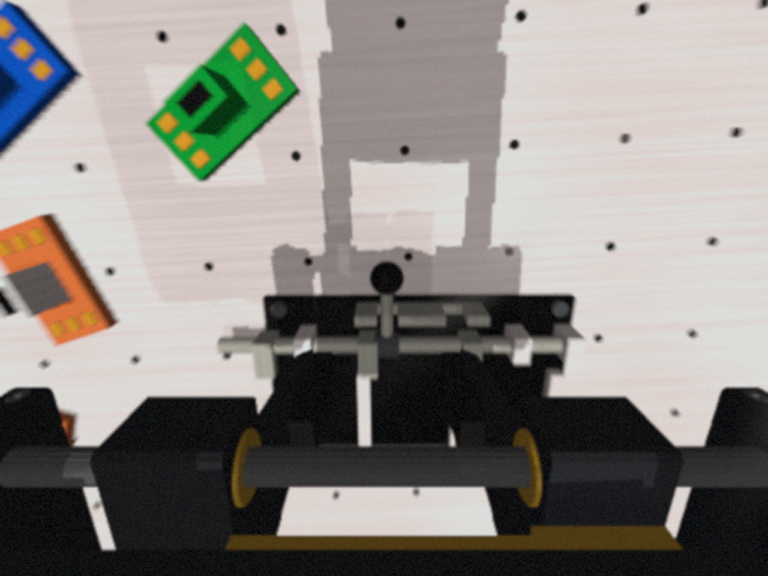

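```bash
python3 - <<'E'
from h import *
f=grab("top"); c=f["color"].astype(int); r,g,b=c[...,0],c[...,1],c[...,2]
W=cloud(f)
m=((r>g*1.35)&(g>b*1.2)&(r>120)).astype(np.uint8)
n,l,s,ce=cv2.connectedComponentsWithStats(m)
for i in range(1,n):
    if s[i,4]>60:
        ys,xs=np.where(l==i); P=np.array([ray(f,x,y,12) for x,y in zip(xs,ys)])
        rc=cv2.minAreaRect(P[:,:2].astype(np.float32)); print(ce[i].round(),s[i,4],np.round(rc[0]),np.round(rc[1]),round(rc[2],1))
print(totool([447,-162,200]),st()["t"]); save(f,"top2.png",(220,100,380,300),3)
E
```

```text
[315. 143.] 369 [ 634. -216.] [45. 88.] 68.1
[345. 196.] 372 [ 487. -295.] [87. 44.] 13.9
[293. 198.] 397 [ 481. -153.] [88. 44.] 15.4
[  2.67411906 -25.88381212  -7.2491161 ] 17.2833
```

View pics/top2.png

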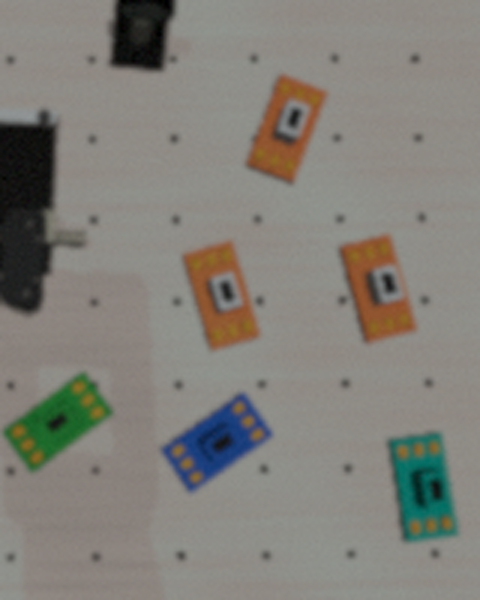

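Candidates in the crop: copper at (222,295), (287,128) and (378,288), green (58,420), blue (217,442), turquoise (423,487). Only the three copper plates with bright aluminium blocks fit. I start with the one at (222,295), which is world (481,-153).

```bash
python3 -m crank '0.6 0.3 -3 -2 0 0 -4; 0.6 0.6 -6 -4 0 0 -8; 0.6 0.9 -9 -6 0 0 -12; 0.6 1.2 -12 -7.2 0 0 -18; 0.6 1.6 -15.5 -7.2 0 0 -18; 0.6 2 -19 -7.2 0 0 -18; 0.6 2.3 -22 -7.2 0 0 -18; 0.6 2.7 -25.9 -7.2 0 0 -18; 0.6 2.7 -25.9 -7.2 0 0 -18; 0.6 2.7 -25.9 -7.2 0 0 -18'
cat > car.py <<'E'
import sys
from h import *
f=grab("wrist"); rep()
if len(sys.argv)>2: save(f,sys.argv[2],scale=1.5)
tgt=np.array(eval(sys.argv[1])) 
W=cloud(f); t=T()
c=f["color"].astype(int); r,g,b=c[...,0],c[...,1],c[...,2]
near=np.hypot(W[...,0]-tgt[0],W[...,1]-tgt[1])<60
zb=float(sys.argv[3]) if len(sys.argv)>3 else 0
blk=near&(W[...,2]>zb+43)&(W[...,2]<zb+53)
P=W[blk][:,:2].astype(np.float32); rc=cv2.minAreaRect(P); print("block",len(P),np.round(rc[0],1),np.round(rc[1],1),round(rc[2],1),"z",W[blk][:,2].mean().round(1), "mean",P.mean(0).round(1))
m=near&(r>g*1.35)&(g>b*1.2)&(r>90)&(W[...,2]>zb+6)&(W[...,2]<zb+20)
P2=W[m][:,:2].astype(np.float32); rp=cv2.minAreaRect(P2); print("plate",len(P2),np.round(rp[0],1),np.round(rp[1],1),round(rp[2],1),"z",W[m][:,2].mean().round(1))
def la(rc): 
    (a,b2),an=rc[1],rc[2]; an=an if a>b2 else an-90
    return (an+90)%180-90
yaw=np.degrees(np.arctan2(-t[1,0],-t[0,0])); print("long axis block",round(la(rc),1),"plate",round(la(rp),1),"tool -x yaw",yaw.round(1),"rz needed",round(yaw-la(rp),1))
print("shift to block centre, tcp z -4:",totool([rc[0][0],rc[0][1],-4+zb]).round(2), "plate:",totool([rp[0][0],rp[0][1],-4+zb]).round(2))
E
python3 car.py "[481,-153]" w14.png
```

```text
t: 18.12
eef_pos: [445.7, -163.5, 198.2]
eef_rot: [-0.405, 3.106, 0.005]
contact_force: [-0.0, -0.2, -0.1]
width: 0.602
tcp fix [-122.6 -283.7  198.2] yaw err deg -162.27 tilt [-0.009  0.002] F [0.7 0.3 0.3] w 53.1 t 18.1667
block 365 [ 479.7 -151.6] [29.4 19.2] 14.6 z 47.7 mean [ 479.1 -151.8]
plate 1476 [ 480.1 -151.9] [90.  44.5] 16.1 z 11.8
long axis block 14.6 plate 16.1 tool -x yaw 15.0 rz needed -1.1
shift to block centre, tcp z -4: [-3.35  0.1  20.25] plate: [-3.39  0.07 20.25]
```

View pics/w14.png

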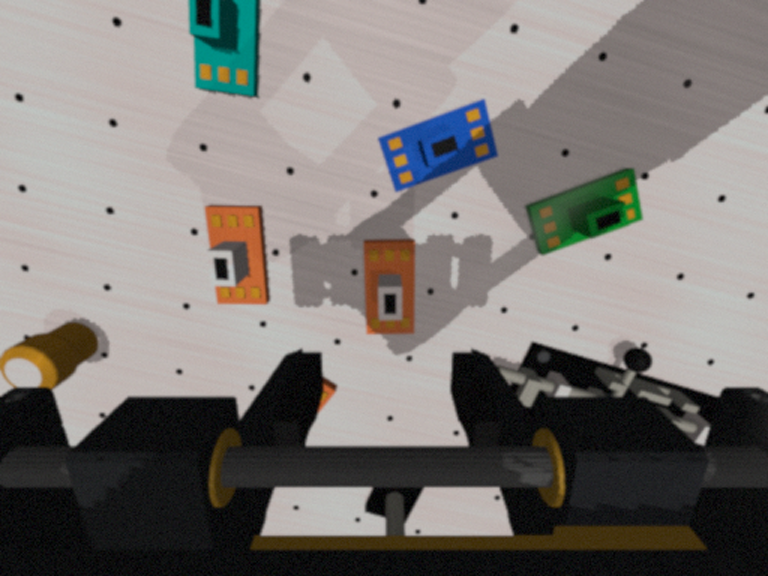

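The carrier at (390,285) is copper with a white block, 90 x 44.5 mm with its block top at z 47.7, so it matches. I'll grasp it.

```bash
python3 -m crank '0.6 -1 0 2 0 0 -1; 0.6 -2.2 0.1 5 0 0 -1; 0.6 -3.3 0.1 9 0 0 -1; 0.6 -3.4 0.1 12.5 0 0 -1; 0.6 -3.4 0.1 15.5 0 0 -1; 0.6 -3.4 0.1 18 0 0 -1; 0.6 -3.4 0.1 19.5 0 0 -1; 0.6 -3.4 0.1 20.2 0 0 -1;0.6 -3.4 0.1 20.2 0 0 -1'; python3 tip.py|head -1;python3 -m crank '0.4 0 0 0 0 0 0; 0.2 0 0 0 0 0 0; 0 0 0 0 0 0 0; 0 0 0 0 0 0 0; 0 0 0 0 0 0 0; 0 0 0 0 0 0 0; 0 0 0 0 0 0 0'; python3 - <<'E'
from h import *
rep(); f=grab("wrist"); save(f,"w15.png",scale=1.5)
E
```

```text
t: 18.92
eef_pos: [478.8, -149.1, -5.5]
eef_rot: [-0.439, 3.105, 0.01]
contact_force: [-0.6, -0.3, 0.0]
width: 0.599
tcp fix [ -90.4 -269.1   -5.5] yaw err deg -161.16 tilt [-0.006  0.006] F [-0.6 -0.3  0. ] w 52.7 t 18.9167
t: 19.55
eef_pos: [480.4, -150.5, -3.3]
eef_rot: [-0.438, 3.102, 0.006]
contact_force: [0.0, -0.3, 6.5]
width: 0.228
tcp fix [ -88.7 -270.4   -3.3] yaw err deg -161.18 tilt [-0.009  0.003] F [ 0.  -0.3  6.5] w 20.0 t 19.55
```

View pics/w15.png

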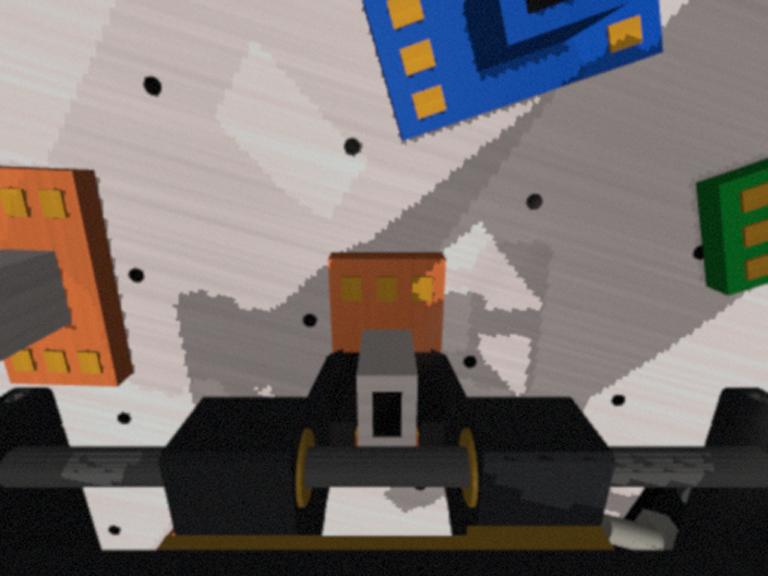

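```bash
python3 - <<'E'
from h import *
f=grab("top"); W=cloud(f); c=f["color"]
m=(c.max(2)<80)&(W[...,0]>600)&(W[...,0]<800)&(W[...,1]>-130)&(W[...,1]<-15)
P=W[m]; print(len(P),np.nanpercentile(P,[1,50,99],axis=0).round(0))
b=P[P[:,2]<40]; print(np.nanpercentile(b,[1,50,99],axis=0).round(0)); 
print(totool(fx(11,77,60)),totool(fx(11,77,4)))
E
```

```text
461 [[ 691. -105.    8.]
 [ 714.  -82.   26.]
 [ 735.  -60.  121.]]
[[ 691. -105.    7.]
 [ 710.  -80.   12.]
 [ 736.  -58.   39.]]
[-20.700972    29.68424804  -6.07029888] [-20.65097969  29.66950619  -0.47054144]
```

```bash
python3 -m crank '0 0 0 -1 0 0 0; 0 0 0 -3 0 0 0; 0 0 0 -5.5 0 0 0; 0 -0.7 1 -8 0 0 2; 0 -2.1 3 -9 0 0 6; 0 -4.2 6 -9 0 0 11; 0 -6.3 9 -9 0 0 15; 0 -8.4 12 -9 0 0 18.8; 0 -10.5 15 -9 0 0 18.8; 0 -12.6 18 -9 0 0 18.8; 0 -14.3 20.5 -9 0 0 18.8; 0 -14.3 20.5 -9 0 0 18.8'; python3 - <<'E'
from h import *
rep(); print(totool(fx(11,77,60)))
E
```

```text
t: 20.65
eef_pos: [560.6, 90.7, 88.5]
eef_rot: [0.068, 3.133, 0.012]
contact_force: [-0.4, -0.3, -3.2]
width: 0.223
tcp fix [-20.2 -25.6  88.5] yaw err deg 180.25 tilt [-0.007  0.008] F [-0.4 -0.3 -3.2] w 19.6 t 20.65
[-3.13922995 10.22930209  2.95526123]
```

```bash
python3 -m crank '0 -1 2.5 0 0 0 -0.2; 0 -2 5 0 0 0 -0.2; 0 -3.1 7.5 0 0 0 -0.2; 0 -3.1 9.5 0 0 0 -0.2; 0 -3.1 10.2 0 0 0 -0.2; 0 -3.1 10.2 1.5 0 0 -0.2; 0 -3.1 10.2 3 0 0 -0.2; 0 -3.1 10.2 3 0 0 -0.2'; python3 - <<'E'
from h import *
rep(); f=grab("wrist"); save(f,"w16.png",scale=1.5);print(totool(fx(11,77,5)))
E
```

```text
t: 21.32
eef_pos: [592.9, 190.5, 56.0]
eef_rot: [0.063, 3.14, 0.009]
contact_force: [-0.8, -0.7, -4.9]
width: 0.226
tcp fix [ 7.3 75.6 56. ] yaw err deg 180.46 tilt [-0.     0.006] F [-0.8 -0.7 -4.9] w 19.9 t 21.3167
[-0.28432877  0.10218107  5.23648369]
```

View pics/w16.png

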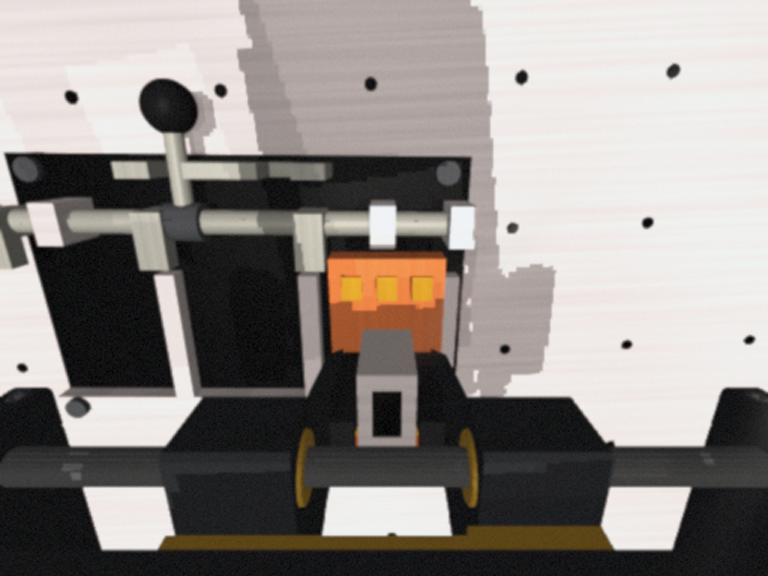

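```bash
python3 -m crank '0 -0.28 0.1 1 0 0 0.4; 0 -0.28 0.1 2.5 0 0 0.4; 0 -0.28 0.1 3.6 0 0 0.4; 0 -0.28 0.1 4.4 0 0 0.4; 0 -0.28 0.1 4.9 0 0 0.4; 0 -0.28 0.1 4.9 0 0 0.4; 0 -0.28 0.1 5.2 0 0 0.4; 0 -0.28 0.1 5.2 0 0 0.4'; python3 - <<'E'
from h import *
rep(); f=grab("wrist"); save(f,"w17.png",scale=1.5)
E
```

```text
t: 22.03
eef_pos: [597.0, 191.7, 5.5]
eef_rot: [0.074, 3.138, 0.01]
contact_force: [0.1, -0.0, -3.4]
width: 0.223
tcp fix [11.3 77.   5.5] yaw err deg 180.03 tilt [-0.002  0.006] F [ 0.1 -0.  -3.4] w 19.6 t 22.0333
```

View pics/w17.png

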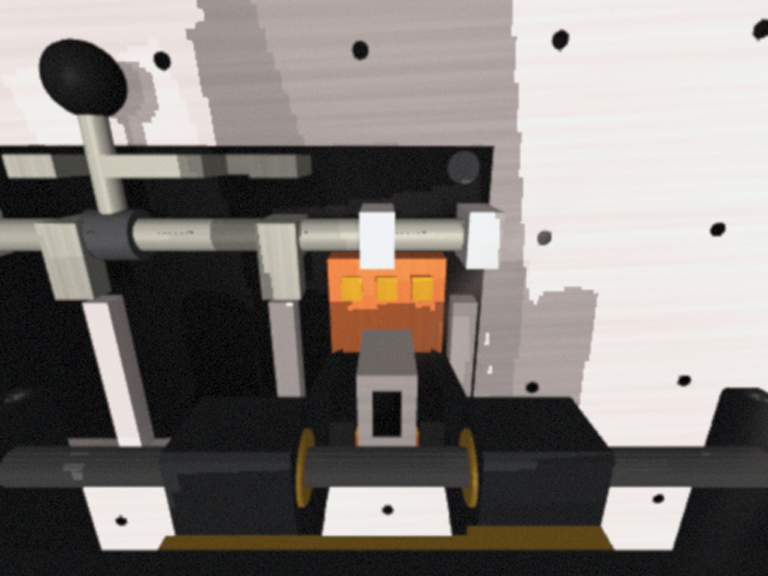

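```bash
python3 -m crank '0 0 0 0.1 0 0 0; 0 0 0 0.15 0 0 0; 0 0 0 0.15 0 0 0'; python3 tip.py|head -1; python3 -m crank '0 0 0 0 0 0 0; 0 -0.15 0 0 0 0 0; 0 -0.3 0 0 0 0 0; 0 -0.3 0 0 0 0 0';python3 tip.py|head -1
```

```text
t: 22.33
eef_pos: [597.5, 191.9, 4.9]
eef_rot: [0.074, 3.137, 0.01]
contact_force: [-0.2, 1.0, -2.2]
width: 0.225
tcp fix [11.8 77.2  4.9] yaw err deg 180.05 tilt [-0.004  0.007] F [-0.2  1.  -2.2] w 19.8 t 22.3333
t: 22.72
eef_pos: [600.8, 191.7, 5.0]
eef_rot: [0.074, 3.137, 0.01]
contact_force: [-1.0, 0.3, -2.5]
width: 0.221
tcp fix [15.1 77.2  5. ] yaw err deg 180.04 tilt [-0.004  0.007] F [-1.   0.3 -2.5] w 19.5 t 22.7167
```

```bash
python3 -m crank '0 -0.15 0 0 0 0 0; 0 -0.3 0 0 0 0 0; 0 -0.3 0 0 0 0 0';python3 tip.py|head -1; python3 -m crank '0 -0.15 0.15 0 0 0 0; 0 -0.2 0.3 0 0 0 0; 0 -0.2 0.3 0 0 0 0'; python3 tip.py|head -1
```

```text
t: 23.02
eef_pos: [601.2, 191.7, 4.9]
eef_rot: [-0.074, -3.139, -0.009]
contact_force: [-11.0, -0.6, 7.0]
width: 0.221
tcp fix [15.5 77.2  4.9] yaw err deg 180.07 tilt [0.002 0.006] F [-11.   -0.6   7. ] w 19.5 t 23.0167
t: 23.32
eef_pos: [601.0, 192.3, 5.0]
eef_rot: [-0.073, -3.133, -0.003]
contact_force: [-11.2, -9.8, 9.5]
width: 0.224
tcp fix [15.3 77.8  5. ] yaw err deg 180.08 tilt [0.008 0.002] F [-11.2  -9.8   9.5] w 19.7 t 23.3167
```

```bash
python3 -m crank '0 -0.05 0.2 0 0 0 0; 0 -0.05 0.3 0 0 0 0; 0 -0.05 0.3 0 0 0 0'; python3 - <<'E'
from h import *
rep(); f=grab("wrist"); save(f,"w18.png",(180,140,350,300),4.5)
E
```

```text
t: 23.62
eef_pos: [601.1, 193.7, 5.2]
eef_rot: [-0.074, -3.131, 0.001]
contact_force: [-5.6, -5.4, 3.5]
width: 0.222
tcp fix [15.3 79.2  5.2] yaw err deg 180.05 tilt [ 0.009 -0.001] F [-5.6 -5.4  3.5] w 19.6 t 23.6167
```

View pics/w18.png

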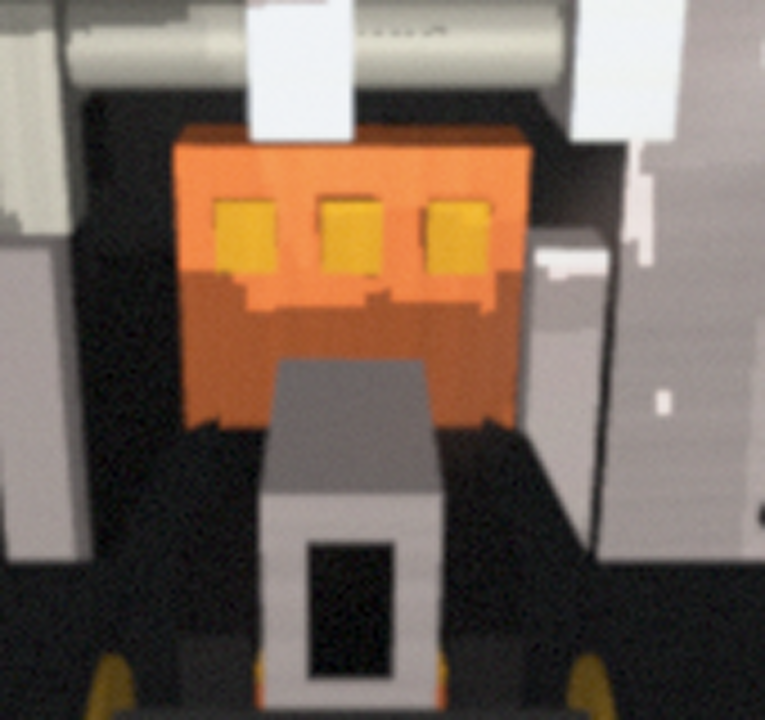

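```bash
python3 -m crank '0 0 0.2 0 0 0 0; 0 0 0.35 0 0 0 0; 0 0 0.35 0 0 0 0'; python3 tip.py|head -1;  python3 -m crank '0 0 0.1 0 0 0 0; 0 0 0.2 0 0 0 0; 0 0 0.2 0 0 0 0'; python3 tip.py|head -1
```

```text
t: 23.92
eef_pos: [601.3, 195.9, 5.4]
eef_rot: [-0.073, -3.131, 0.004]
contact_force: [-2.3, -7.2, 0.7]
width: 0.222
tcp fix [15.4 81.4  5.4] yaw err deg 180.06 tilt [ 0.01  -0.003] F [-2.3 -7.2  0.7] w 19.5 t 23.9167
t: 24.22
eef_pos: [601.3, 195.9, 5.5]
eef_rot: [-0.073, -3.13, 0.009]
contact_force: [-2.9, -10.0, 1.8]
width: 0.228
tcp fix [15.4 81.4  5.5] yaw err deg 180.07 tilt [ 0.011 -0.006] F [ -2.9 -10.    1.8] w 20.1 t 24.2167
```

```bash
python3 -m crank '0 -0.1 -0.1 0.15 0 0 0; 0 -0.25 -0.1 0.25 0 0 0; 0 -0.25 -0.1 0.25 0 0 0'; python3 tip.py|head -1; python3 -m crank '0.1 0 0 0 0 0 0; 0.5 0 0 0 0 0 0;0.5 0 0 0 0 0 0;0.5 0 0 0 0 0 0;0.5 0 0 -2 0 0 0;0.5 0 0 -5 0 0 0;0.5 2 0 -8 0 0 0;0.5 5 0 -11 0 0 0;0.5 6 0 -13 0 0 0;0.5 6 0 -13 0 0 0'; python3 - <<'E'
from h import *
rep(); f=grab("wrist"); save(f,"w19.png",scale=1.5)
E
```

```text
t: 24.52
eef_pos: [601.0, 195.4, 4.5]
eef_rot: [-0.072, -3.124, 0.009]
contact_force: [-18.3, -2.7, 20.1]
width: 0.223
tcp fix [15.2 80.9  4.5] yaw err deg 180.1 tilt [ 0.017 -0.006] F [-18.3  -2.7  20.1] w 19.7 t 24.5167
t: 25.4
eef_pos: [544.7, 200.0, 140.7]
eef_rot: [-0.071, -3.131, 0.007]
contact_force: [1.9, -0.9, 0.2]
width: 0.501
tcp fix [-41.3  82.8 140.7] yaw err deg 180.17 tilt [ 0.009 -0.004] F [ 1.9 -0.9  0.2] w 44.1 t 25.4
```

View pics/w19.png

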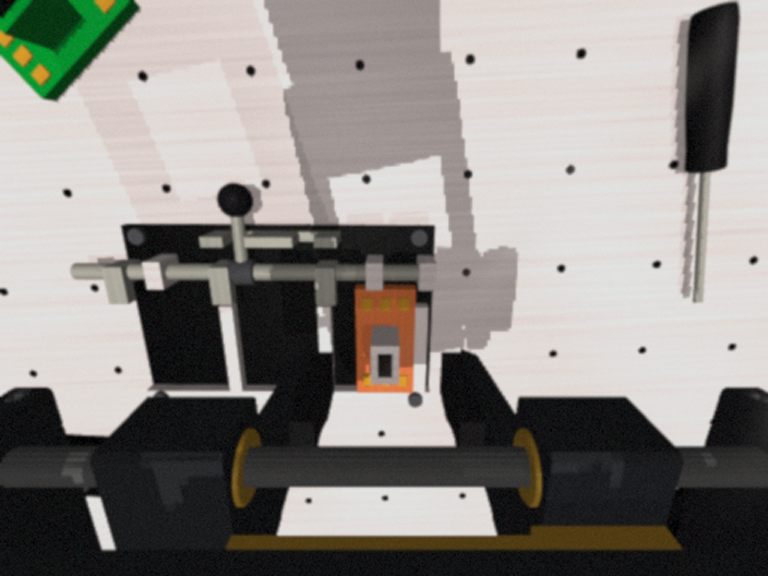

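```bash
cat >> car.py <<'E'
print("fix of block",tofix([*rc[0],0]).round(1),"plate",tofix([*rp[0],0]).round(1),"angle in fixture deg",round(la(rp)-np.degrees(TH),2))
E
python3 car.py "fx(15,81,0)" w20.png 8; python3 - <<'E'
from h import *
f=grab("wrist"); save(f,"w20c.png",(215,170,310,280),6)
E
```

```text
tcp fix [-41.6  81.9 136.5] yaw err deg 180.12 tilt [ 0.014 -0.006] F [-0.  -0.5  0.5] w 44.1 t 25.5
block 515 [600.5 196.1] [19.2 30.3] 87.8 z 55.6 mean [599.4 196.3]
plate 1938 [599.9 195.7] [45.8 89.4] 86.7 z 19.8
long axis block -2.2 plate -3.3 tool -x yaw -2.6 rz needed 0.7
shift to block centre, tcp z -4: [-5.8   0.03 13.18] plate: [-5.74 -0.02 13.18]
fix of block [14.6 81.6  0. ] plate [14.  81.1  0. ] angle in fixture deg -0.53
```

View pics/w20c.png

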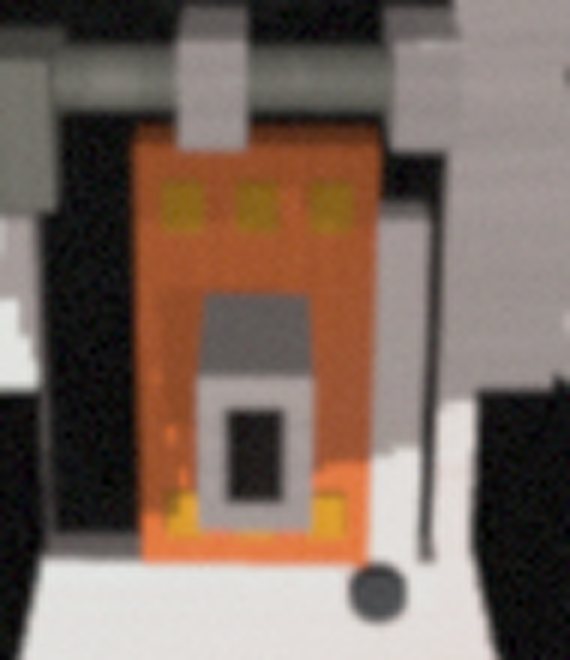

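No gap shows at the fence (y≈560) or the rib (x≈375), so this one is home. Next is the copper carrier near (634,-216).

```bash
python3 - <<'E'
from h import *
print(totool([601,-203,200]))
E
python3 -m crank '0.6 0 0 -2 0 0 3; 0.6 0 -2 -4 0 0 6; 0.6 -0.4 -5 -6 0 0 9; 0.6 -1 -8.5 -6 0 0 12; 0.6 -1.6 -12 -6 0 0 15; 0.6 -2.2 -15.5 -6 0 0 18.5; 0.6 -2.8 -19 -6 0 0 18.5; 0.6 -3.4 -22.5 -6 0 0 18.5; 0.6 -4 -26 -6 0 0 18.5; 0.6 -4.6 -30 -6 0 0 18.5; 0.6 -5.2 -33.5 -6 0 0 18.5; 0.6 -5.2 -33.5 -6 0 0 18.5'; python3 - <<'E'
from h import *
rep(); print(totool([601,-203,200]))
E
```

```text
[ -7.46423976 -39.91837294  -6.3609189 ]
t: 26.55
eef_pos: [581.4, -144.7, 193.9]
eef_rot: [-0.582, -3.07, 0.016]
contact_force: [-0.2, 0.5, -0.6]
width: 0.597
tcp fix [  11.8 -259.7  193.9] yaw err deg 161.26 tilt [ 0.015 -0.013] F [-0.2  0.5 -0.6] w 52.5 t 26.55
[-3.95363232 -4.71517412 -0.6030591 ]
```

```bash
cat >> h.py <<'E'
_rep=rep
def rep():
    _rep(); d=-T()[2,:3]; print("level: rx,ry deg",np.degrees([-d[1],d[0]]).round(2))
E
python3 -m crank '0.6 -1 -1.5 0 -0.75 -0.86 0; 0.6 -2.5 -3 0 -0.75 -0.86 0; 0.6 -4 -4.7 -0.6 -0.75 -0.86 0; 0.6 -4 -4.7 -0.6 -0.75 -0.86 0; 0.6 -4 -4.7 -0.6 -0.75 -0.86 0'; python3 car.py "[634,-216]" w21.png
```

```text
t: 26.97
eef_pos: [601.4, -203.8, 197.9]
eef_rot: [-0.588, -3.084, -0.002]
contact_force: [0.1, -0.6, 0.3]
width: 0.597
tcp fix [  34.3 -316.7  198. ] yaw err deg 161.22 tilt [0.003 0.001] F [ 0.3 -0.7 -0.1] w 52.7 t 27.0167
level: rx,ry deg [ 0.05 -0.15]
block 372 [ 633.1 -214.4] [19.2 30.2] 68.6 z 47.7 mean [ 632.6 -214.2]
plate 1527 [ 632.8 -214.1] [45.5 89.2] 68.3 z 11.7
long axis block -21.4 plate -21.7 tool -x yaw -21.5 rz needed 0.2
shift to block centre, tcp z -4: [-3.46  0.06 20.19] plate: [-3.42  0.09 20.19]
fix of block [  66.8 -326.9    0. ] plate [  66.5 -326.6    0. ] angle in fixture deg -18.96
```

View pics/w21.png

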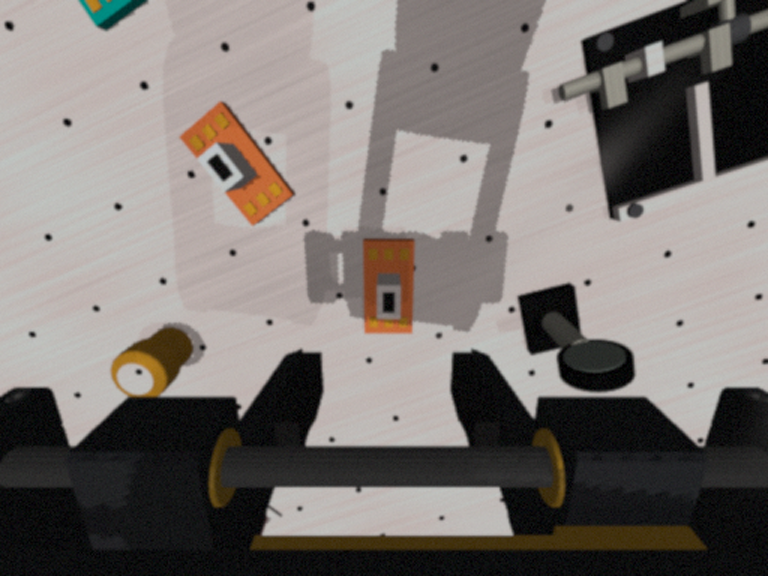

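Target at (388,287): copper with white block, 89 x 45.5 mm, block top at z 47.7. The lens post (tool y about +150) and the objective (about -195) are clear of the gripper's ±94 mm.

```bash
python3 -m crank '0.6 -1 0 2 0 0 0; 0.6 -2.2 0.1 5 0 0 0; 0.6 -3.3 0.1 9 0 0 0; 0.6 -3.45 0.1 12.5 0 0 0; 0.6 -3.45 0.1 15.5 0 0 0; 0.6 -3.45 0.1 18 0 0 0; 0.6 -3.45 0.1 19.5 0 0 0; 0.6 -3.45 0.1 20 0 0 0;0.6 -3.45 0.1 20 0 0 0'; python3 tip.py|sed -n 1,2p;python3 -m crank '0.4 0 0 0 0 0 0; 0.2 0 0 0 0 0 0; 0 0 0 0 0 0 0; 0 0 0 0 0 0 0; 0 0 0 0 0 0 0; 0 0 0 0 0 0 0; 0 0 0 0 0 0 0'; python3 - <<'E'
from h import *
rep(); print(totool(fx(11,1,60)))
E
```

```text
t: 27.77
eef_pos: [632.2, -212.7, -3.6]
eef_rot: [-0.585, -3.081, -0.004]
contact_force: [-1.0, -0.2, 0.1]
width: 0.597
tcp fix [  65.9 -325.3   -3.6] yaw err deg 161.26 tilt [0.006 0.001] F [-1.  -0.2  0.1] w 52.5 t 27.7667
level: rx,ry deg [ 0.08 -0.32]
t: 28.4
eef_pos: [633.7, -214.3, -0.9]
eef_rot: [-0.586, -3.085, -0.001]
contact_force: [-1.8, -1.7, 5.5]
width: 0.223
tcp fix [  67.5 -326.7   -0.9] yaw err deg 161.24 tilt [0.001 0.   ] F [-1.8 -1.7  5.5] w 19.6 t 28.4
level: rx,ry deg [ 0.03 -0.08]
[15.8985354  29.21652955 -6.05434766]
```

```bash
python3 -m crank '0 0 0 -1 0 0 0; 0 0 0 -3 0 0 0; 0 0.5 0 -6 0 0 0; 0 2 0 -8.5 0 0 -2; 0 4 1 -9.5 0 0 -6; 0 6 3.5 -9.5 0 0 -11; 0 8 6.5 -9.5 0 0 -15; 0 9.5 9.5 -9.5 0 0 -18.8; 0 11 12.5 -9.5 0 0 -18.8; 0 12.5 15.5 -9.5 0 0 -18.8; 0 13.5 18.5 -9.5 0 0 -18.8; 0 14 21 -9.5 0 0 -18.8'; python3 - <<'E'
from h import *
rep(); print(totool(fx(11,1,60)))
E
```

```text
t: 29.4
eef_pos: [578.5, 35.3, 93.7]
eef_rot: [-0.073, -3.137, -0.003]
contact_force: [1.0, -0.6, -5.6]
width: 0.222
tcp fix [  0.4 -80.1  93.7] yaw err deg 180.09 tilt [0.004 0.002] F [ 1.  -0.6 -5.6] w 19.5 t 29.4
level: rx,ry deg [ 0.12 -0.25]
[-1.09123493  8.10431717  3.38141462]
```

```bash
python3 -m crank '0 -0.4 2.5 0 0 0 0; 0 -0.8 5 0 0 0 0; 0 -1.1 7 0 0 0 0; 0 -1.1 8.1 0 0.1 -0.2 0; 0 -1.1 8.1 2 0.1 -0.2 0; 0 -1.1 8.1 4 0.1 -0.2 0;0 -1.1 8.1 4 0.1 -0.2 0'; python3 - <<'E'
from h import *
rep(); f=grab("wrist"); save(f,"w22.png",scale=1.5);print(totool(fx(11,1,7.5)))
E
```

```text
t: 29.98
eef_pos: [589.0, 115.8, 49.4]
eef_rot: [-0.072, -3.132, 0.0]
contact_force: [-1.6, -1.0, -5.2]
width: 0.226
tcp fix [ 6.9  0.8 49.4] yaw err deg 180.12 tilt [ 0.009 -0.   ] F [-1.6 -1.  -5.2] w 19.9 t 29.9833
level: rx,ry deg [-0.02 -0.53]
[-0.33893491  0.03439389  4.35853916]
```

View pics/w22.png

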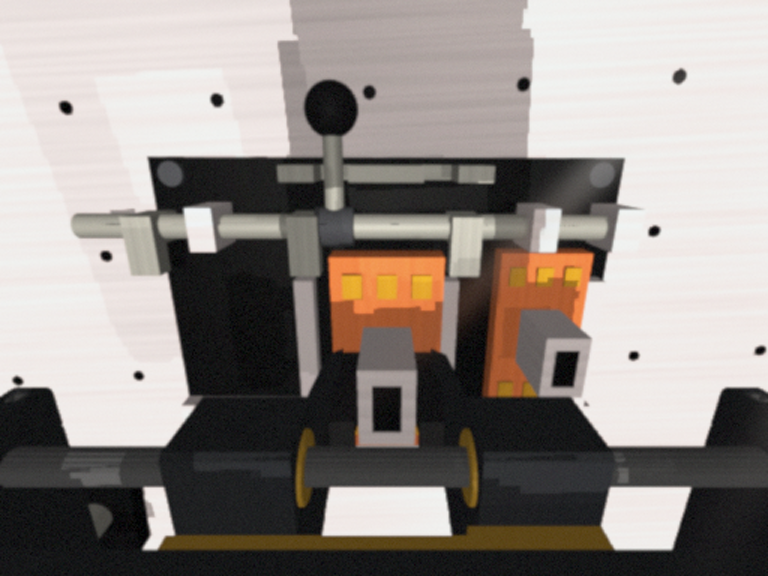

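```bash
python3 -m crank '0 -0.34 0 1 0 -0.5 0; 0 -0.34 0 2.2 0 -0.5 0; 0 -0.34 0 3.2 0 -0.5 0; 0 -0.34 0 3.8 0 -0.5 0; 0 -0.34 0 4.2 0 -0.5 0; 0 -0.34 0 4.4 0 -0.5 0;0 -0.34 0 4.4 0 -0.5 0'; python3 tip.py|head -2; python3 -m crank '0 0 0 0.05 0 0 0; 0 -0.2 0 0.05 0 0 0; 0 -0.4 0 0.05 0 0 0; 0 -0.4 0 0.05 0 0 0';python3 tip.py|head -2
```

```text
t: 30.62
eef_pos: [593.1, 115.4, 7.3]
eef_rot: [0.073, 3.14, -0.0]
contact_force: [-0.0, -0.2, -4.5]
width: 0.224
tcp fix [11.1  0.6  7.3] yaw err deg 180.09 tilt [-0.001 -0.   ] F [-0.  -0.2 -4.5] w 19.7 t 30.6167
level: rx,ry deg [-0.01  0.05]
t: 31.0
eef_pos: [597.5, 115.3, 7.1]
eef_rot: [0.073, 3.139, 0.0]
contact_force: [-3.0, 0.8, -0.6]
width: 0.222
tcp fix [15.5  0.8  7.1] yaw err deg 180.08 tilt [-0.001  0.   ] F [-3.   0.8 -0.6] w 19.5 t 31.0
level: rx,ry deg [0.   0.08]
```

Touching the base and the fence. Now +y to the rib.

```bash
python3 -m crank '0 0 0.2 0 0 0 0; 0 0 0.4 0 0 0 0; 0 0 0.5 0 0 0 0; 0 0 0.5 0 0 0 0'; python3 tip.py|head -2; python3 -m crank '0 -0.05 0.15 0 0 0 0; 0 -0.1 0.25 0 0 0 0; 0 -0.1 0.25 0 0 0 0'; python3 tip.py|head -2
```

```text
t: 31.38
eef_pos: [597.7, 119.9, 7.1]
eef_rot: [0.073, 3.139, -0.001]
contact_force: [-3.6, -4.0, -0.8]
width: 0.221
tcp fix [15.5  5.4  7.1] yaw err deg 180.1 tilt [-0.002 -0.001] F [-3.6 -4.  -0.8] w 19.5 t 31.3833
level: rx,ry deg [-0.05  0.09]
t: 31.68
eef_pos: [597.7, 120.0, 7.2]
eef_rot: [-0.072, -3.139, 0.008]
contact_force: [-7.4, -13.0, 3.9]
width: 0.228
tcp fix [15.4  5.4  7.2] yaw err deg 180.12 tilt [ 0.002 -0.005] F [ -7.4 -13.    3.9] w 20.1 t 31.6833
level: rx,ry deg [-0.28 -0.09]
```

```bash
python3 -m crank '0 -0.1 -0.05 0.1 0 0 0; 0 -0.15 -0.05 0.1 0 0 0; 0.1 -0.1 -0.05 0 0 0 0; 0.5 0 -0.05 0 0 0 0;0.5 0 -0.05 0 0 0 0;0.5 0 -0.05 0 0 0 0;0.5 0 0 -2 0 0 0;0.5 0 0 -5 0 0 0;0.5 2 0 -8 0 0 0;0.5 5 0 -11 0 0 0;0.5 5.7 0 -13 0 0 0;0.5 5.7 0 -13 0 0 0'; python3 car.py "fx(15,5,0)" w23.png 8; python3 - <<'E'
from h import *
f=grab("wrist"); save(f,"w23c.png",(150,150,370,280),3.6); print(totool([450,-305,200]))
f=grab("top"); save(f,"top3.png",(220,100,380,300),3)
E
```

```text
t: 32.73
eef_pos: [543.0, 123.9, 142.7]
eef_rot: [0.071, 3.133, -0.006]
contact_force: [1.1, 0.7, -0.3]
width: 0.502
tcp fix [-39.4   6.4 140.5] yaw err deg 180.14 tilt [-0.006 -0.004] F [ 0.2 -0.5  0. ] w 44.3 t 32.7833
level: rx,ry deg [-0.23  0.33]
block 499 [596.8 119.6] [19.3 30. ] 87.8 z 55.7 mean [595.8 119.8]
plate 2076 [598.1 138. ] [82.5 89.9] 86.5 z 19.7
long axis block -2.2 plate -3.5 tool -x yaw -2.6 rz needed 0.9
shift to block centre, tcp z -4: [-5.31 -0.1  13.69] plate: [-5.36  1.74 13.68]
fix of block [14.6  5.   0. ] plate [15.  23.4  0. ] angle in fixture deg -0.75
[  7.24216414 -43.24163858  -5.972422  ]
```

View pics/w23c.png

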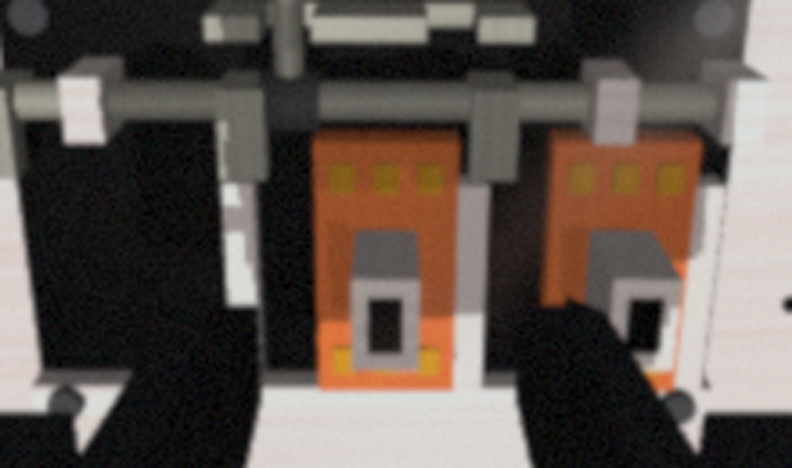

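View pics/top3.png

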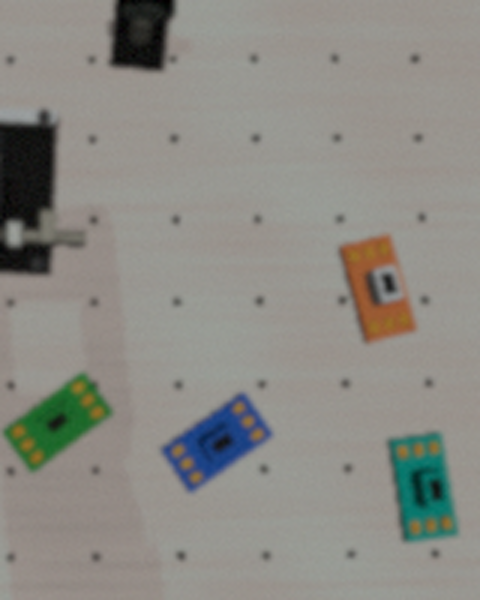

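Both are home. The last copper carrier is at crop (378,288), unmoved.

```bash
python3 -m crank '0.6 0 -2 -2 0 0.3 -3; 0.6 1 -5.5 -4 0 0.3 -6; 0.6 1.6 -9 -6 0 0.3 -9; 0.6 2.2 -12.5 -6 0 0.3 -12; 0.6 2.8 -16 -6 0 0.3 -15; 0.6 3.4 -19.5 -6 0 0.3 -16.6; 0.6 4 -23 -6 0 0.3 -16.6; 0.6 4.6 -26.5 -6 0 0.3 -16.6; 0.6 5.2 -30 -6 0 0.3 -16.6; 0.6 5.8 -33.5 -6 0 0.3 -16.6; 0.6 6.4 -37 -6 0 0.3 -16.6; 0.6 7 -40.5 -6 0 0.3 -16.6'; python3 -m crank '0.6 0 0 0 0 0 0;0.6 0 0 0 0 0 0'; python3 - <<'E'
from h import *
rep(); print(totool([453,-303,200]))
E
```

```text
t: 33.88
eef_pos: [452.3, -279.7, 197.1]
eef_rot: [0.38, -3.111, 0.004]
contact_force: [-0.3, 0.5, 1.1]
width: 0.6
t: 34.05
eef_pos: [451.3, -281.3, 194.9]
eef_rot: [0.374, -3.11, -0.001]
contact_force: [-0.0, 0.6, -0.2]
width: 0.598
tcp fix [-111.5 -402.4  194.9] yaw err deg -163.55 tilt [0.009 0.002] F [-0.   0.6 -0.2] w 52.6 t 34.05
level: rx,ry deg [ 0.09 -0.54]
[ 0.35262676 -2.14965189 -0.51502389]
```

```bash
python3 -m crank '0.6 0.2 -1.1 -0.3 0.1 -0.5 0; 0.6 0.35 -2.1 -0.5 0.1 -0.5 0; 0.6 0.35 -2.1 -0.5 0.1 -0.5 0'; python3 car.py "[487,-295]" w24.png
```

```text
t: 34.3
eef_pos: [453.6, -303.9, 200.1]
eef_rot: [0.375, -3.119, 0.002]
contact_force: [0.5, 0.3, 0.0]
width: 0.602
tcp fix [-108.3 -424.   200.1] yaw err deg -163.54 tilt [ 0.    -0.001] F [-0.1  1.   0.4] w 52.4 t 34.35
level: rx,ry deg [-0.04 -0.02]
block 352 [ 485.7 -293.6] [30.4 18.9] 14.3 z 47.6 mean [ 484.8 -293.4]
plate 1494 [ 485.9 -293. ] [90.3 45.5] 14.0 z 11.8
long axis block 14.3 plate 14.0 tool -x yaw 13.7 rz needed -0.3
shift to block centre, tcp z -4: [-3.36  0.16 20.4 ] plate: [-3.39  0.22 20.4 ]
fix of block [ -76.5 -413.     0. ] plate [ -76.5 -412.4    0. ] angle in fixture deg 16.73
```

View pics/w24.png

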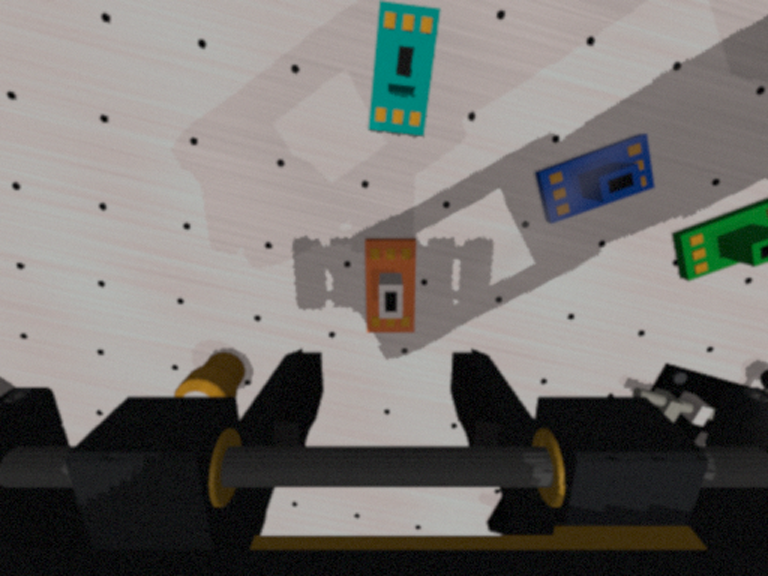

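The target at (390,285) is the copper one; turquoise (405,68) and blue (595,178) are left alone. The objective at (230,365) is clear.

```bash
python3 -m crank '0.6 -1 0 2 0 0 0; 0.6 -2.2 0.1 5 0 0 0; 0.6 -3.3 0.2 9 0 0 -0.3; 0.6 -3.4 0.2 12.5 0 0 -0.3; 0.6 -3.4 0.2 15.5 0 0 -0.3; 0.6 -3.4 0.2 18 0 0 -0.3; 0.6 -3.4 0.2 19.5 0 0 -0.3; 0.6 -3.4 0.2 20.2 0 0 -0.3;0.6 -3.4 0.2 20.2 0 0 -0.3'; python3 tip.py|sed -n 1,2p;python3 -m crank '0.4 0 0 0 0 0 0; 0.2 0 0 0 0 0 0; 0 0 0 0 0 0 0; 0 0 0 0 0 0 0; 0 0 0 0 0 0 0; 0 0 0 0 0 0 0; 0 0 0 0 0 0 0'; python3 - <<'E'
from h import *
rep(); print(totool(fx(11,-75,60)))
E
```

```text
t: 35.1
eef_pos: [485.3, -291.5, -3.6]
eef_rot: [0.384, -3.116, -0.003]
contact_force: [-0.5, 0.4, 0.1]
width: 0.601
tcp fix [ -77.1 -411.    -3.6] yaw err deg -163.19 tilt [0.002 0.002] F [-0.5  0.4  0.1] w 52.9 t 35.1
level: rx,ry deg [ 0.13 -0.12]
t: 35.73
eef_pos: [486.4, -292.8, -1.5]
eef_rot: [0.384, -3.118, 0.001]
contact_force: [-0.9, 1.2, 4.3]
width: 0.224
tcp fix [ -75.9 -412.2   -1.5] yaw err deg -163.2 tilt [ 0.    -0.001] F [-0.9  1.2  4.3] w 19.8 t 35.7333
level: rx,ry deg [-0.04 -0.01]
[-18.06131238  29.77040478  -6.16987829]
```

```bash
python3 -m crank '0 0 0 -1 0 0 0; 0 0 0 -3 0 0 0; 0 -0.3 0.5 -6 0 0 0; 0 -1.2 2 -8.5 0 0 2; 0 -2.7 4.5 -9.5 0 0 6; 0 -4.5 7.5 -9.5 0 0 11; 0 -6.3 10.5 -9.5 0 0 15; 0 -8.1 13.5 -9.5 0 0 16.8; 0 -9.9 16.5 -9.5 0 0 16.8; 0 -11.7 19.5 -9.5 0 0 16.8; 0 -13.2 22 -9.5 0 0 16.8; 0 -13.5 22.5 -9.5 0 0 16.8'; python3 - <<'E'
from h import *
rep(); print(totool(fx(11,-75,60)))
E
```

```text
t: 36.73
eef_pos: [562.5, -36.9, 92.9]
eef_rot: [-0.07, -3.139, -0.002]
contact_force: [-0.2, 0.5, -4.8]
width: 0.226
tcp fix [ -12.2 -153.    92.9] yaw err deg 180.2 tilt [0.002 0.002] F [-0.2  0.5 -4.8] w 19.9 t 36.7333
level: rx,ry deg [ 0.09 -0.09]
[-2.3515785   7.78837257  3.30050136]
```

```bash
python3 -m crank '0 -0.8 2.5 0 0 0 0; 0 -1.6 5 0 0 0 0; 0 -2.3 7 0 0 0 0; 0 -2.35 7.8 0 0.1 -0.2 0; 0 -2.35 7.8 2 0.1 -0.2 0; 0 -2.35 7.8 4 0.1 -0.2 0;0 -2.35 7.8 4 0.1 -0.2 0'; python3 - <<'E'
from h import *
rep(); f=grab("wrist"); save(f,"w25.png",scale=1.5);print(totool(fx(11,-75,7.3)))
E
```

```text
t: 37.32
eef_pos: [585.3, 40.0, 48.8]
eef_rot: [-0.069, -3.134, -0.0]
contact_force: [-1.2, -0.1, -4.8]
width: 0.226
tcp fix [  6.9 -75.1  48.8] yaw err deg 180.21 tilt [0.006 0.   ] F [-1.2 -0.1 -4.8] w 19.9 t 37.3167
level: rx,ry deg [ 0.   -0.37]
[-0.33054698  0.02183337  4.3182021 ]
```

View pics/w25.png

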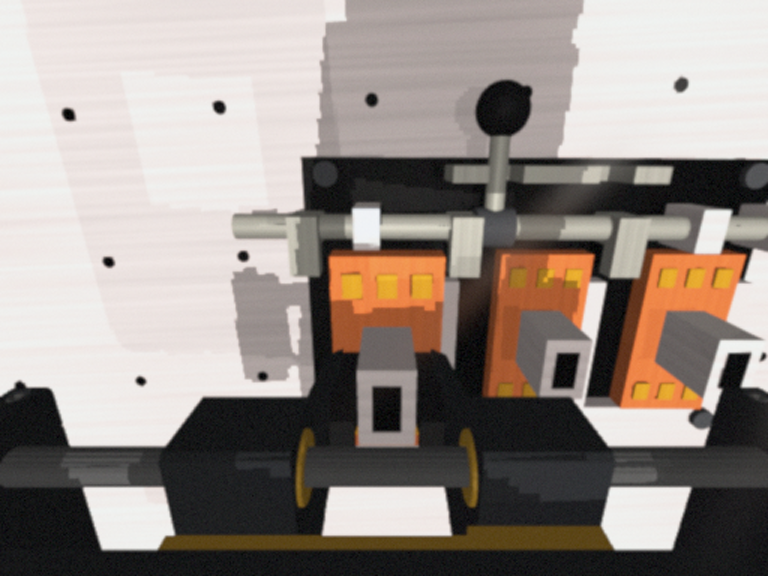

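```bash
python3 -m crank '0 -0.33 0 1 0 -0.4 0.2; 0 -0.33 0 2.2 0 -0.4 0.2; 0 -0.33 0 3.2 0 -0.4 0.2; 0 -0.33 0 3.8 0 -0.4 0.2; 0 -0.33 0 4.2 0 -0.4 0.2; 0 -0.33 0 4.3 0 -0.4 0.2;0 -0.33 0 4.4 0 -0.4 0.2'; python3 tip.py|head -2; python3 -m crank '0 0 0 0.05 0 0 0; 0 -0.2 0 0.1 0 0 0; 0 -0.4 0 0.1 0 0 0; 0 -0.4 0 0.1 0 0 0';python3 tip.py|head -2
```

```text
t: 37.95
eef_pos: [589.3, 39.6, 6.6]
eef_rot: [0.076, 3.139, -0.0]
contact_force: [-4.9, -1.5, 3.1]
width: 0.223
tcp fix [ 10.9 -75.3   6.6] yaw err deg 179.99 tilt [-0.002 -0.   ] F [-4.9 -1.5  3.1] w 19.6 t 37.95
level: rx,ry deg [-0.    0.09]
t: 38.33
eef_pos: [594.1, 39.4, 6.6]
eef_rot: [0.075, 3.137, -0.0]
contact_force: [-2.7, -0.4, 1.1]
width: 0.224
tcp fix [ 15.7 -75.2   6.6] yaw err deg 180.0 tilt [-0.003 -0.   ] F [-2.7 -0.4  1.1] w 19.7 t 38.3333
level: rx,ry deg [-0.01  0.19]
```

```bash
python3 -m crank '0 0 0.2 0 0 0 0; 0 0 0.4 0 0 0 0; 0 0 0.5 0 0 0 0; 0 0 0.5 0 0 0 0'; python3 tip.py|head -2; python3 -m crank '0 -0.05 0.15 0 0 0 0; 0 -0.1 0.25 0 0 0 0; 0 -0.1 0.25 0 0 0 0'; python3 tip.py|head -2
```

```text
t: 38.72
eef_pos: [594.5, 44.0, 6.6]
eef_rot: [0.075, 3.137, -0.002]
contact_force: [-0.6, -4.1, -2.2]
width: 0.22
tcp fix [ 15.9 -70.6   6.6] yaw err deg 180.03 tilt [-0.004 -0.001] F [-0.6 -4.1 -2.2] w 19.4 t 38.7167
level: rx,ry deg [-0.07  0.21]
t: 39.02
eef_pos: [594.4, 44.0, 6.6]
eef_rot: [0.074, 3.14, -0.007]
contact_force: [-6.8, -12.9, 1.8]
width: 0.227
tcp fix [ 15.8 -70.6   6.6] yaw err deg 180.04 tilt [-0.001 -0.005] F [ -6.8 -12.9   1.8] w 19.9 t 39.0167
level: rx,ry deg [-0.27  0.04]
```

```bash
python3 -m crank '0 -0.1 -0.05 0.1 0 0 0; 0 -0.15 -0.05 0.1 0 0 0; 0.1 -0.1 -0.05 0 0 0 0; 0.5 0 -0.05 0 0 0 0;0.5 0 -0.05 0 0 0 0;0.5 0 -0.05 0 0 0 0;0.5 0 0 -2 0 0 0;0.5 0 0 -5 0 0 0;0.5 2 0 -8 0 0 0;0.5 5 0 -11 0 0 0;0.5 6.7 0 -14 0 0 0;0.5 8 3 -16 0 0 0'; python3 car.py "fx(15,-71,0)" w26.png 8;python3 car.py "fx(15,5,0)" w26.png 8;python3 car.py "fx(15,81,0)" w26.png 8; python3 - <<'E'
from h import *
f=grab("wrist"); save(f,"w26c.png",(140,150,390,290),3.2)
E
```

```text
t: 40.07
eef_pos: [516.2, 75.8, 169.6]
eef_rot: [0.08, 3.136, -0.01]
contact_force: [1.6, 0.5, -0.3]
width: 0.502
tcp fix [-63.9 -36.1 173.1] yaw err deg 179.98 tilt [-0.009 -0.002] F [0.4 6.  2.9] w 44.2 t 40.1167
level: rx,ry deg [-0.1  0.5]
block 409 [593.4  44.1] [20.1 30.4] 87.0 z 55.5 mean [592.   44.4]
plate 1468 [594.4  62.5] [81.6 90.8] 87.9 z 19.6
long axis block -3.0 plate -2.1 tool -x yaw -2.8 rz needed -0.7
shift to block centre, tcp z -4: [-7.73 -3.42 16.98] plate: [-7.74 -1.57 16.98]
fix of block [ 14.8 -70.6   0. ] plate [ 14.9 -52.1   0. ] angle in fixture deg 0.68
tcp fix [-62.9 -37.4 171.2] yaw err deg 180.14 tilt [-0.009 -0.003] F [ 0.6  0.2 -0.6] w 44.0 t 40.1667
level: rx,ry deg [-0.18  0.52]
block 249 [596.6 119.9] [19.8 29.7] 87.4 z 55.5 mean [594.5 116.3]
plate 1641 [597.8 119.7] [118.8  91.2] 86.9 z 19.6
long axis block -2.6 plate 86.9 tool -x yaw -2.6 rz needed -89.5
shift to block centre, tcp z -4: [-7.59  4.31 16.78] plate: [-7.7   4.29 16.78]
fix of block [14.4  5.3  0. ] plate [15.5  5.2  0. ] angle in fixture deg 89.68
tcp fix [-63.  -38.6 169.2] yaw err deg 180.16 tilt [-0.007 -0.004] F [-0.2 -0.9 -0.1] w 44.2 t 40.2167
level: rx,ry deg [-0.24  0.39]
block 438 [600.6 195.7] [20.6 31.3] 87.3 z 55.4 mean [599.3 195.2]
plate 1488 [600.1 177. ] [82.9 92.1] 86.7 z 19.6
long axis block -2.7 plate -3.3 tool -x yaw -2.6 rz needed 0.7
shift to block centre, tcp z -4: [-7.7  12.03 16.52] plate: [-7.73 10.16 16.53]
fix of block [14.7 81.2  0. ] plate [15.2 62.5  0. ] angle in fixture deg -0.53
```

View pics/w26c.png

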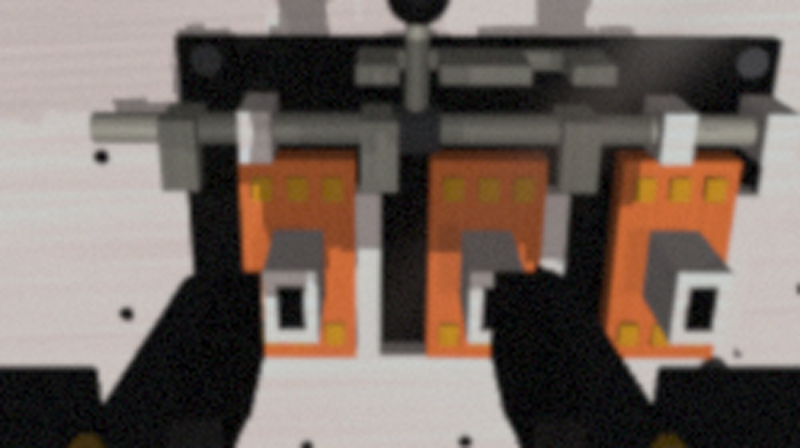

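All three block centres are at x 14.4 to 14.8 and y -70.6, 5.3 and 81.2, so 76 mm apart and home. Now to the knob to shut the bolt.

```bash
python3 - <<'E'
from h import *
rep(); print(totool(fx(-96.4,-24,40)),totool(fx(-96.4,-24,-15)))
E
```

```text
tcp fix [-63.5 -39.4 167.5] yaw err deg 180.12 tilt [-0.004 -0.005] F [ 0.3  0.  -0.4] w 44.2 t 40.2667
level: rx,ry deg [-0.27  0.23]
[ 3.33582674  1.60660329 12.73360833] [ 3.35769946  1.6321661  18.23350543]
```

```bash
python3 -m crank '0.5 1.5 0.8 1 -0.25 0.2 0.1; 0.5 3 1.6 3 -0.25 0.2 0.1; 0.5 3.3 1.6 6 -0.25 0.2 0.1; 0.5 3.3 1.6 9 -0.25 0.2 0.1; 0.5 3.3 1.6 11.5 -0.25 0.2 0.1; 0.5 3.3 1.6 12.5 -0.25 0.2 0.1; 0.5 3.3 1.6 12.5 -0.25 0.2 0.1;0.5 3.3 1.6 12.5 -0.25 0.2 0.1'; python3 - <<'E'
from h import *
rep(); print(totool(fx(-96.4,-24,-15))); f=grab("wrist"); save(f,"w27.png",scale=1.5)
E
```

```text
t: 40.93
eef_pos: [484.8, 95.5, 41.8]
eef_rot: [-0.075, -3.139, 0.0]
contact_force: [-0.6, 0.3, 0.1]
width: 0.502
tcp fix [-96.1 -24.4  41.8] yaw err deg 180.0 tilt [ 0.001 -0.   ] F [-0.6  0.3  0.1] w 44.2 t 40.9333
level: rx,ry deg [-0.02 -0.07]
[0.02211556 0.04362217 5.68425945]
```

View pics/w27.png

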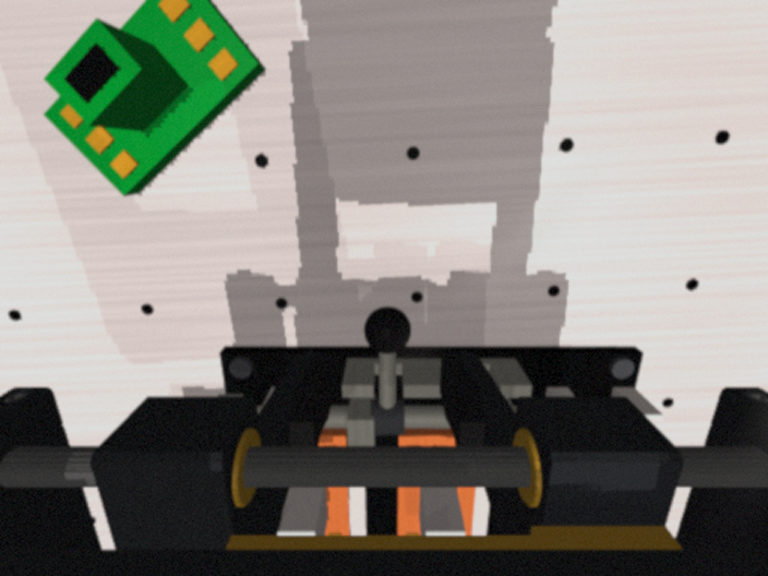

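```bash
python3 -m crank '0.5 0 0 1.5 0 0 0; 0.5 0 0 3 0 0 0; 0.5 0 0 4.4 0 0 0; 0.5 0 0 5.4 0 0 0; 0.5 0 0 5.7 0 0 0; 0.5 0 0 5.7 0 0 0; 0.2 0 0 5.7 0 0 0; 0 0 0 5.7 0 0 0; 0 0 0 5.7 0 0 0; 0 0 0 5.7 0 0 0; 0 0 0 5.7 0 0 0; 0 0 0 5.7 0 0 0'; python3 tip.py|head -2
```

```text
t: 41.98
eef_pos: [486.6, 95.7, -13.4]
eef_rot: [0.075, 3.138, -0.0]
contact_force: [0.6, 1.1, 4.1]
width: 0.251
tcp fix [-94.3 -24.2 -13.4] yaw err deg 180.0 tilt [-0.003 -0.   ] F [0.6 1.1 4.1] w 22.1 t 41.9833
level: rx,ry deg [-0.    0.15]
```

```bash
python3 -m crank '0 -0.03 0 -0.5 0 0 0; 0 -0.1 0 -1.03 0 0 0; 0 -0.23 0 -1.54 0 0 0; 0 -0.41 0 -2.03 0 0 0; 0 -0.64 0 -2.5 0 0 0; 0 -0.91 0 -2.9 0 0 0; 0 -1.22 0 -3.3 0 0 0; 0 -1.58 0 -3.68 0 0 0; 0 -1.97 0 -4.02 0 0 0; 0 -2.39 0 -4.3 0 0 0; 0 -2.7 0 -4.5 0 0 0; 0 -2.7 0 -4.5 0 0 0'; python3 - <<'E'
from h import *
rep(); f=grab("wrist"); save(f,"w28.png",scale=1.5)
E
```

```text
t: 43.03
eef_pos: [514.4, 94.3, 32.5]
eef_rot: [0.075, 3.137, -0.0]
contact_force: [-4.2, 1.4, 2.7]
width: 0.253
tcp fix [-66.5 -24.2  32.5] yaw err deg 180.01 tilt [-0.003 -0.   ] F [-4.2  1.4  2.7] w 22.3 t 43.0333
level: rx,ry deg [-0.01  0.2 ]
```

View pics/w28.png

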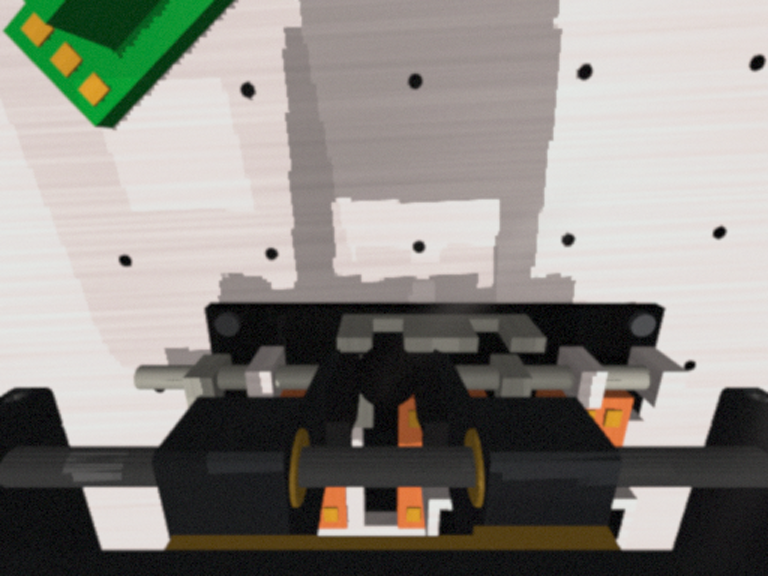

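The handle is raised and the knob is in the grip. Slide +48 mm.

```bash
python3 -m crank '0 0 0.5 0 0 0 0; 0 0 1.1 0 0 0 0; 0 0 1.8 0 0 0 0; 0 0 2.5 0 0 0 0; 0 0 3.2 0 0 0 0; 0 0 3.9 0 0 0 0; 0 0 4.4 0 0 0 0; 0 0 4.8 0 0 0 0; 0 0 4.8 0 0 0 0; 0 0 4.8 0 0 0 0'; python3 tip.py|head -2
```

```text
t: 43.92
eef_pos: [516.2, 143.0, 32.1]
eef_rot: [0.074, 3.138, 0.001]
contact_force: [-4.5, 2.1, 1.4]
width: 0.253
tcp fix [-67.1  24.5  32.1] yaw err deg 180.03 tilt [-0.003  0.001] F [-4.5  2.1  1.4] w 22.2 t 43.9167
level: rx,ry deg [0.03 0.17]
```

```bash
python3 -m crank '0 0.38 -0.03 0.22 0 0 0; 0 0.81 -0.04 0.53 0 0 0; 0 1.19 -0.04 0.87 0 0 0; 0 1.55 -0.04 1.25 0 0 0; 0 1.86 -0.04 1.66 0 0 0; 0 2.13 -0.04 2.1 0 0 0; 0 2.36 -0.04 2.57 0 0 0; 0 2.54 -0.04 3.06 0 0 0; 0 2.67 -0.04 3.57 0 0 0; 0 2.74 -0.04 4.08 0 0 0; 0 2.77 -0.04 4.65 0 0 0; 0 2.77 -0.04 4.65 0 0 0'; python3 tip.py|head -2; python3 -m crank '0.3 0 0 0 0 0 0; 0.5 0 0 0 0 0 0; 0.5 0 0 0 0 0 0; 0.5 0 0 0 0 0 0;  0.5 0 0 -2 0 0 0; 0.5 0 0 -5 0 0 0; 0.5 0 0 -8 0 0 0; 0.5 1 0 -12 0 0 0; 0.5 2 0 -16 0 0 0; 0.5 2 0 -19 0 0 0; 0.5 2 0 -21 0 0 0; 0.5 2 0 -21 0 0 0'; python3 - <<'E'
from h import *
rep(); f=grab("wrist"); save(f,"w29.png",scale=1.5); save(f,"w29c.png",(140,110,390,290),3.2)
W=cloud(f); b=f["color"].max(2)<50
K=W[b&(np.linalg.norm(W-fx(-96,24,22),axis=-1)<25)&(W[...,2]>12)]; print("knob pts",len(K),tofix(K.mean(0)).round(1),"top z",np.percentile(K[:,2],98).round(1))
m=np.linalg.norm(W[...,:2]-fx(15,5,0)[:2],axis=-1)<130
for yy in (-71,5,81):
    B=W[(np.hypot(*(np.moveaxis(W[...,:2]-fx(15,yy,0)[:2],-1,0)))<40)&(W[...,2]>51)&(W[...,2]<61)]; r=cv2.minAreaRect(B[:,:2].astype(np.float32)); print(tofix([*r[0],0]).round(1),np.round(r[1],1),round(r[2],1))
E
```

```text
t: 44.97
eef_pos: [488.6, 143.7, -14.5]
eef_rot: [0.075, 3.138, 0.0]
contact_force: [1.5, -0.4, 4.4]
width: 0.254
tcp fix [-94.6  23.9 -14.5] yaw err deg 180.03 tilt [-0.002  0.   ] F [ 1.5 -0.4  4.4] w 22.3 t 44.9667
level: rx,ry deg [0.02 0.14]
t: 46.02
eef_pos: [470.6, 144.9, 200.3]
eef_rot: [0.074, 3.13, 0.002]
contact_force: [0.6, 0.2, 0.5]
width: 0.501
tcp fix [-112.7   24.2  200.3] yaw err deg 180.04 tilt [-0.011  0.001] F [0.6 0.2 0.5] w 44.1 t 46.0167
level: rx,ry deg [0.07 0.62]
knob pts 216 [-98.6  23.8  30. ] top z 33.9
[  2.8 -78.8   0. ] [ 5.5 10.7] 50.2
[15.2  5.   0. ] [19.1 30.8] 87.1
[15.3 73.5  0. ] [ 5.1 29.9] 88.1
```

View pics/w29c.png

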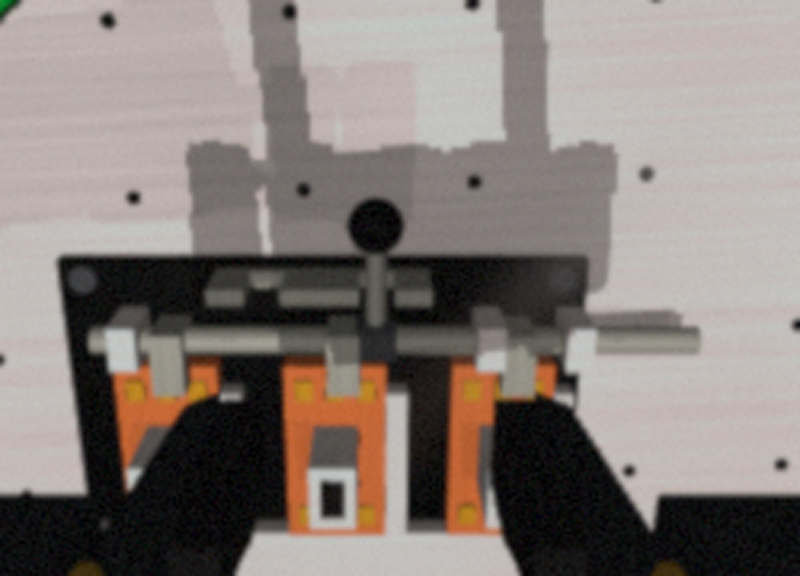

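The knob (375,225) is down in the shut notch: top z 33.9, y 23.8. The toes lie over the carriers. I'll back off to see all three and the bystanders.

```bash
python3 -m crank '0.5 2 -1 -2 0 0.6 0; 0.5 5 -2 -4 0 0.6 0; 0.5 8 -2 -6 0 0.6 0; 0.5 8 -2 -8 0 0.6 0; 0.5 8 -2 -8 0 0.6 0;0.5 8 -2 -8 0 0.6 0'; python3 - <<'E'
from h import *
rep(); f=grab("wrist"); save(f,"w30c.png",(120,130,390,300),2.9)
W=cloud(f)
for yy in (-71,5,81):
    B=W[(np.hypot(*(np.moveaxis(W[...,:2]-fx(15,yy,0)[:2],-1,0)))<40)&(W[...,2]>51)&(W[...,2]<61)]; r=cv2.minAreaRect(B[:,:2].astype(np.float32)); print(len(B),tofix([*r[0],0]).round(1),np.round(r[1],1),round(r[2],1),B[:,2].mean().round(1))
f=grab("top"); save(f,"top4.png",scale=1.5)
E
```

```text
t: 46.57
eef_pos: [388.0, 128.5, 276.2]
eef_rot: [-0.074, -3.138, -0.002]
contact_force: [-0.3, 0.6, 0.2]
width: 0.504
tcp fix [-194.4    3.8  276.2] yaw err deg 180.03 tilt [0.003 0.001] F [-0.3  0.6  0.2] w 44.4 t 46.5667
level: rx,ry deg [ 0.05 -0.17]
63 [ 15.3 -64.9   0. ] [10.3 30.3] 82.4 55.5
186 [14.  6.  0.] [18.9 31.3] 87.0 55.6
43 [19.2 75.2  0. ] [ 8.4 19.8] 89.8 55.2
```

View pics/w30c.png

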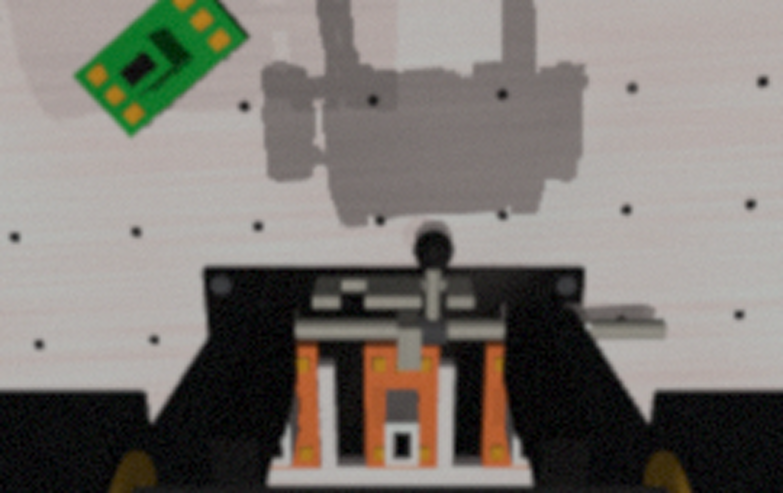

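View pics/top4.png

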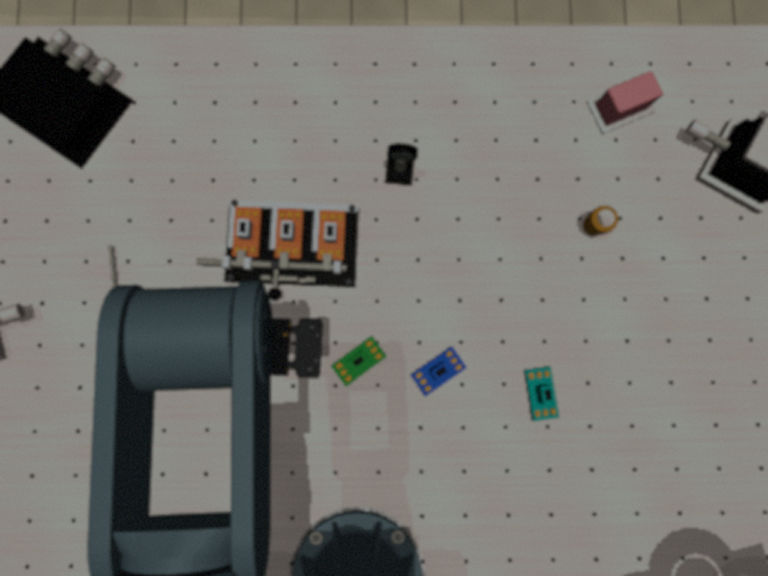

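```bash
python3 -m crank '1 -6 0 -2 0 0 0; 1 -9 0 -6 0 0 0; 1 -9 0 -6 0 0 0;1 -9 0 -6 0 0 0;1 -9 0 -6 0 0 0'; python3 - <<'E'
from h import *
rep(); f=grab("wrist"); save(f,"w31c.png",(120,110,390,290),2.9)
W=cloud(f)
for yy in (-71,5,81):
    B=W[(np.hypot(*(np.moveaxis(W[...,:2]-fx(15,yy,0)[:2],-1,0)))<40)&(W[...,2]>51)&(W[...,2]<61)]; r=cv2.minAreaRect(B[:,:2].astype(np.float32)); print(len(B),tofix([*r[0],0]).round(1),np.round(r[1],1),round(r[2],1),B[:,2].mean().round(1))
E
```

```text
t: 47.08
eef_pos: [478.2, 123.9, 332.2]
eef_rot: [-0.075, -3.131, -0.001]
contact_force: [1.1, -0.3, -0.9]
width: 0.854
tcp fix [-104.1    3.6  332.2] yaw err deg 179.99 tilt [0.01 0.  ] F [ 1.1 -0.3 -0.9] w 75.1 t 47.0833
level: rx,ry deg [ 0.03 -0.56]
185 [ 14.7 -70.5   0. ] [20.2 30.7] 85.7 55.6
174 [15.   4.7  0. ] [18.2 30.3] 87.5 55.9
187 [14.9 81.4  0. ] [20.1 30.8] 87.4 55.6
```

View pics/w31c.png

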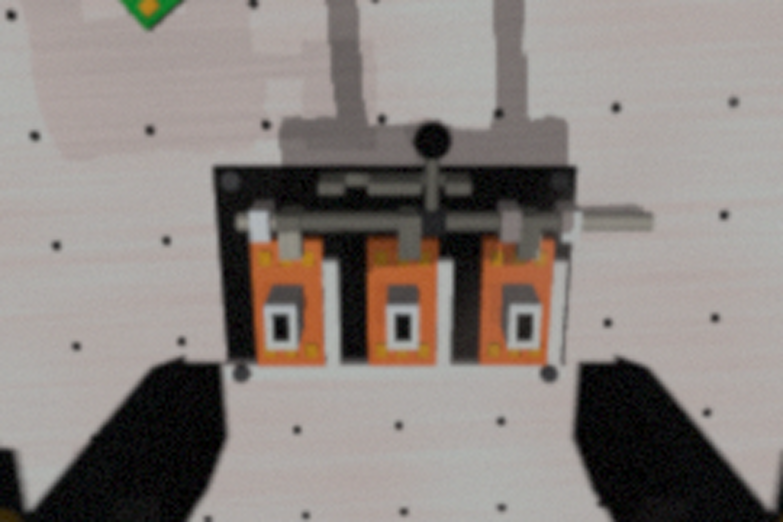

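All three carriers sit against fence and rib with the toes over them, and the handle is down at (432,140). Handing in.

```bash
python3 -c "
from plant import manip
print(manip.finish_job())"
```

```text
the job is handed in; nothing more can be done
None
```

I opened the bolt, seated all three copper carriers in the bays and shut the bolt again, then handed the job in after about 47 s of robot time. `finish_job()` gave no verdict, so the results below are my own checks.

**Carriers:** In the last wrist picture the block centres are at fixture (14.7, -70.5), (15.0, 4.7) and (14.9, 81.4) mm. Home is (15, -71), (15, 5) and (15, 81), so all are within 0.5 mm. The block tops are at z 55.6 to 55.9, against 56 for a carrier lying flat. The pictures show no gap at fence or rib.

**Bolt:** The handle is down in the shut notch, with the knob at y 23.8 and its top at z 33.9 (24 and 34 expected). The toes lie over the carriers.

**Bystanders:** In the last overhead picture the lens post and objective look unmoved. The arm hides the screwdriver's handle there, though its shaft is where it was. I left the green, blue and turquoise look-alikes alone.

**What went wrong:** My first three grips on the knob were bad. The first, set too high, I noticed and let go. In the other two the knob slipped and the handle fell back into the shut notch. Wrist-camera depth put the fingertips about 21.5 mm behind the reported TCP, which disagrees with the stated tool frame. Once I allowed for that, every grip held. Carrier angles measured from the depth data scatter by about 1 degree, so the pictures and contact with the stops are better evidence that the carriers are square.

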